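# Call check of the handheld radios, then pack them

## Robot

A 7-joint arm with a two-finger parallel gripper is mounted at the origin on the work surface. World frame = base frame: x ahead of the robot, y to its left, z up, the work surface at z = 0. Lengths are in mm, angles in rad, forces in N, time in s.
With the tool pointing down it reaches from about 425 to 875 mm from the base axis. Payload 8.4 kg.
Tool frame: the origin (TCP) lies at the very end of the fingers, on their centre line; the grasp point (between the pads) lies ctrl.tcp_to_grasp behind it (ctrl.tcp_to_grasp is the distance from the TCP to the grasp point, in mm); z points along the fingers, y is the line along which they close (so a half turn about z gives the same grasp; the last joint's range is limited). The gripper opens to 85 mm and grips with 20 to 120 N. Pads are 22 mm wide; open, the fingers measure 114 mm over their backs; the gripper's body (76 mm by 85 mm) begins 54 mm behind the grasp point. The pads swing forward as they close: fully open they stand 13 mm farther back than shut.
Start: joints at [1.129, 0.333, 0.04, 1.465, -0.013, 1.343, -0.059], TCP at [218.458, -612.16, 231.308] pointing down, gripper open.
Joint ranges: [-2.58, 2.58], [-0.38, 2.09], [-1.3, 1.39], [0.25, 2.4], [-1.5, 4.64], [0.08, 2.09], [-2.65, 2.65]. Speed limits (rad/s): [2.22, 2.22, 2.79, 2.79, 3.14, 3.14, 3.14].

## Interface

Orientations are given as [roll, pitch, yaw] about the fixed x, y, z axes, in that order (R = Rz(yaw) Ry(pitch) Rx(roll)).
In Python, from cell import ctrl gives the robot as it stands. The module is installed in compiled form; this text tells all that it offers.
- The arm moves only by the tool move_arm, never from a script. Its argument "moves" is text: rows parted by semicolons, each of 7 numbers parted by spaces: the turn, a rotation vector about the tool's x, y, z scaled (see below), then the shift along the tool's x, y, z scaled (see below), then the opening, from 0 (shut) to 1 (fully open). In form: wx wy wz x y z fingers; .... A call has 1 to 10 rows; each row is the pose to reach, as a shift and turn from the pose commanded when the call began, along the tool's axes at that moment, turning the shorter way round; what a row does not reach only later rows make up. The controller multiplies each number of a shift by 500 mm and each number of a turn by 180 degrees. A row lasts 1/10 s, in which the tool goes at most 50 mm and 8.59 degrees, less where a joint would pass 70% of its speed; a pose out of reach is approached as far as the arm can. A call with a number of a shift or a turn outside -1 to 1 is refused whole. A call with a gripper value outside its range is refused whole. The fingers move at their own pace and stop on an object; "squeeze" is the grip in N (left out, the last holds). Time passes only in rows, so rows that repeat a pose let the fingers close. It gives the time, the measured TCP pose, the force, the opening and the grip force at its end, in the units of the state.
- ctrl.state(): the state, without advancing time (a new reading comes with each control period).
- ctrl.read_camera(name): name is "side" or "top" or "wrist"; returns a dict with "img" (480x640x3 uint8, blue, green, red), "fov_y" (degrees; the focal length in pixels is half the picture's height over the tangent of half this angle, whatever the lens; pixels are square), "cx", "cy" (the principal point, pixels), "world_from_camera" (4x4, takes a point from camera to world coordinates). Camera axes: x right, y down, z forward; pixel columns grow to the right and rows downward; lengths in mm; the calibration is good to about 2 mm. The wrist camera is an equidistant fisheye: a pixel r from the principal point sees the ray r / f radians off the axis. A picture is of the moment at which its call begins. There is no depth.
- ctrl.sign_off(): hands the job in; it is judged then, once.
The state is a dict: "clock": time; "joints": joint angles; "dq": joint speeds; "joint_torque": joint torques, N m; "tcp_pos": TCP position; "ee_rot": TCP orientation; "force": force on the tool from outside, world axes, zero at the start; "wrist_torque": the same for the moment, N m; "opening": opening from 0.0 (shut) to 1.0 (fully open); "gripper_force": force on a finger pad.
Only numpy, scipy, OpenCV 4.12 (cv2) and the standard library are available. Lean on these libraries where they do the work, as an engineer would, in place of code of your own. Each camera call takes 0.05 s, during which the arm holds its last target. There are 200 camera calls.

## Task

Check that the yellow handhelds hear the base set, then pack them. Lay every handheld that is out on the table flat on the clear acrylic stand, face up and clear of the metal case; then switch the base set on with its green power button (press it fully down and let it come up), key one call by treading the foot switch down onto its stop and holding it there for a full second before letting it up, and switch the base set off with the same button pressed and released again. Finally lay every handheld face up down in a foam cut-out of the aluminium case, one to a cut-out, and leave the other things on the table where they are.

Things in the scene. Friction and masses are not known exactly. Their poses are not given: they have to be found in the camera images.
- radio1: yellow handheld radio lying on its back, black face up; 2 or 3 alike are present. Body 110 x 54 x 34 mm; a stiff black antenna, 12 mm thick, sticks 75 mm out of its +x end (16 mm to +y, 19 mm up), beside a small knob. Origin: centre of the body's underside; x towards the antenna, z out of its face. About 0.28 kg, mostly the body. Grip the body across its 54 mm width
- radio2: yellow handheld radio lying on its back, black face up; 2 or 3 alike are present. Body 110 x 54 x 34 mm; a stiff black antenna, 12 mm thick, sticks 75 mm out of its +x end (16 mm to +y, 19 mm up), beside a small knob. Origin: centre of the body's underside; x towards the antenna, z out of its face. About 0.28 kg, mostly the body. Grip the body across its 54 mm width
- radio3: yellow handheld radio lying on its back, black face up; 2 or 3 alike are present. Body 110 x 54 x 34 mm; a stiff black antenna, 12 mm thick, sticks 75 mm out of its +x end (16 mm to +y, 19 mm up), beside a small knob. Origin: centre of the body's underside; x towards the antenna, z out of its face. About 0.28 kg, mostly the body. Grip the body across its 54 mm width
- stand: clear acrylic riser, fixed to the table: a level plate 140 mm (its x) by 320 mm (its y), top 40 mm above the table, on two end legs. No rim. Origin: centre of its underside, at table height; z up. Three radios fit side by side across its y, 100 mm apart, long axes along its x (antennas may hang over the edge)
- case: open aluminium case, fixed, 336 (its x) by 256 mm (y), walls 8 mm thick, rim 85 mm high; open lid along its -y side, leaning out, to 0.34 m high. Foam top at 52 mm; three cut-outs, floor at 40 mm, each 66 (x) by 206 mm (y), centred at x = -92, 0, +92 mm, y = 0. A radio lies along y in one, either way round, body centre 38 mm off the middle. Origin: centre of its underside
- base_set: dark grey desktop base set, fixed: 190 mm (x) by 220 mm (y), key deck 40 mm high at its -x side, and a raised rear part 85 mm high over x from +15 to +95 mm. Origin: centre of its underside. It carries the power button on the deck at x = -45, y = -60 mm
- power (a joint): the green power button: 0 up, 0.007 m fully down, grows as it is pressed; a spring returns it. Needs about 2 N to start and 7 N fully down. Cap diameter 34 mm
- power_top (a point): centre of the top of the power button's cap (moves with it; 63 mm above the table when up); z up
- foot_switch: grey cast foot switch, fixed to the table: base 150 mm (x) by 98 mm (y). Origin: centre of its underside; x points from the tread's free end towards its hinge, which lies at x = +60 mm, 28 mm above the table, along y
- tread (a joint): dark ribbed tread plate of the foot switch, 130 mm by 78 mm, hinged at its far (+x) end: 0 rad up at rest (free end raised), 0.18 rad on its stop, where the plate is level with its top 32 mm above the table; a spring returns it. Pressed at tread_pad it needs about 5.5 N to start and 10.5 N on the stop
- tread_pad (a point): point on top of the tread's middle line, 95 mm from the hinge, where to press (moves with the tread: 50 mm above the table at rest, 33 mm on the stop)
- hex_keys: bystander, loose: steel hex keys upright in a red plastic holder 120 x 30 mm, about 90 mm high. Leave it alone
- mug: bystander, loose: white mug, 80 mm wide, 92 mm high. Leave it alone
- screwdriver: bystander, loose: screwdriver lying on the table. Leave it alone
- multimeter: bystander, loose: orange multimeter 150 x 78 x 38 mm. Leave it alone
- batt_pack: bystander, loose: black battery pack 88 x 50 x 20 mm. Leave it alone
There are look-alikes about, which are no part of the job. Leave any purple look-alike of the radio3 alone.

How it is judged:
By the outcome, as a careful person would: the job done as asked, in the order asked, and still so for the second after the job is handed in, with the robot touching nothing.
Of radio1, radio2, radio3 only 2 to 3 are there at a start; the rules pass over those that are not, and their reading is None.
At some moment in a run one of radio1, radio2, radio3 may be knocked a few centimetres aside while the robot is not near it.
Once in a run the grip may slacken for a moment while it holds something.
It also fails if it takes over 210 s, if anything falls off the work surface, if the arm or the gripper's body presses on something with over 40 N, if the wrist force passes 120 N, or if a joint passes its speed limit or range.

## Working session

There is one attempt and no reset: what is moved stays moved. The work goes in short steps, Python scripts to look and compute and a tool call to move; the robot and the scene stay as the last step left them, time stands still between calls to the robot, and variables do not carry over. Pictures are saved under pics/ and viewed, at most 14 in all, crops included, and the job is handed in when it is done.

Besides the shell and the picture viewer there is one more tool, called as name(argument=value, ...) on one line, values as JSON. move_arm: Moves the arm, as the interface text tells. Its arguments: {"type":"object","properties":{"moves":{"type":"string"},"squeeze":{"type":"number"}},"required":["moves"]}

```bash
ls; mkdir -p pics; python3 - <<'E'
from cell import ctrl
import cv2,numpy as np
s=ctrl.state();print(s);print(ctrl.tcp_to_grasp)
for n in["top","side","wrist"]:
    c=ctrl.read_camera(n);cv2.imwrite(f"pics/{n}0.png",c["img"]);print(n,c["fov_y"],c["cx"],c["cy"],np.round(c["world_from_camera"],3).tolist())
E
```

```text
pics
{'clock': 0.0, 'joints': array([ 1.12880902,  0.33388967,  0.03987141,  1.46628473, -0.01339554,
        1.34333233, -0.05851442]), 'dq': array([-0.00108415, -0.00130065,  0.00081963, -0.00095363, -0.00029001,
       -0.00083022,  0.00044528]), 'joint_torque': array([ 4.51734322e-04, -6.58547473e+01,  1.36590701e+00, -4.05565059e+01,
        1.67445245e-02,  1.23744542e-02,  7.66604529e-06]), 'tcp_pos': array([ 218.28622112, -611.74751917,  230.42839059]), 'ee_rot': array([-3.13994845e+00,  1.14456702e-04,  3.42758849e-01]), 'force': array([-0.65888042,  0.04414856, -0.41223148]), 'wrist_torque': array([ 0.0281908 ,  0.01106526, -0.01583941]), 'gripper_force': 0.0, 'opening': 0.999130727918959}
18.700000000000003
top 45.99342577106396 323.0607372518568 240.64834023061977 [[0.023, -0.989, 0.148, 305.02], [-1.0, -0.024, 0.001, 64.986], [0.003, -0.148, -0.989, 1308.77], [0.0, 0.0, 0.0, 1.0]]
side 47.748353266622296 309.22313197088505 237.8965144773727 [[-0.978, -0.157, 0.137, 359.919], [-0.208, 0.702, -0.681, 864.486], [0.011, -0.695, -0.719, 900.641], [0.0, 0.0, 0.0, 1.0]]
wrist 65.70646984690485 315.195678154617 246.01644537131736 [[0.336, -0.901, -0.275, 286.924], [-0.942, -0.322, -0.096, -586.117], [-0.002, 0.292, -0.957, 374.96], [0.0, 0.0, 0.0, 1.0]]
```

View pics/top0.png

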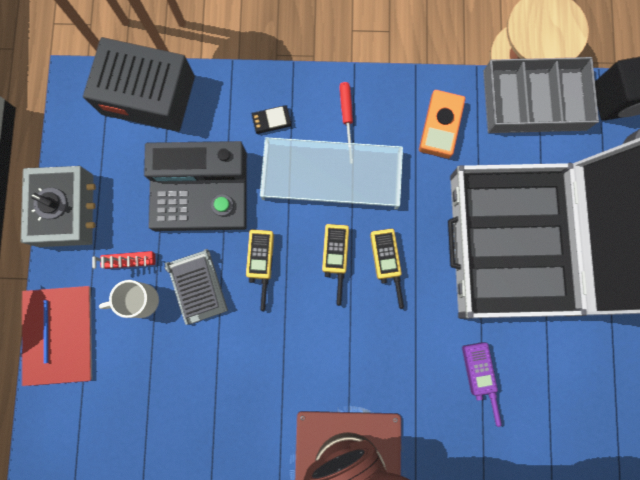

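View pics/side0.png

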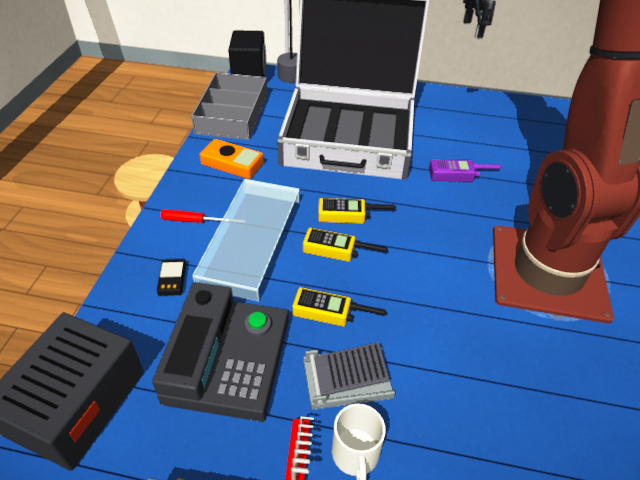

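Top view: the yellow handhelds are at about (259,255), (335,250) and (386,254), all three with the antenna towards the robot. The look-alike at (481,370) is purple, so it stays where it is. The stand is at (332,172), the case at (515,240), the button at (221,204) and the tread at (196,287). The side view agrees, with the radios at (323,306), (330,243) and (342,208).

```bash
cat > h.py <<'E'
import cv2,numpy as np
from cell import ctrl
def cam(n): return ctrl.read_camera(n)
def ray(c,px):
    px=np.atleast_2d(np.asarray(px,float)); f=240/np.tan(np.radians(c["fov_y"]/2))
    d=(px-[c["cx"],c["cy"]])/f
    if c["name"]=="wrist":
        r=np.linalg.norm(d,axis=1,keepdims=True)+1e-9
        v=np.c_[d/r*np.sin(r),np.cos(r)]
    else: v=np.c_[d,np.ones(len(d))]
    T=c["world_from_camera"]; return T[:3,3],v@T[:3,:3].T
def cast(c,px,z):
    o,v=ray(c,px); return (o+v*((z-o[2])/v[:,2])[:,None])[:,:2]
def get(n):
    c=ctrl.read_camera(n); c["name"]=n; c["hsv"]=cv2.cvtColor(c["img"],cv2.COLOR_BGR2HSV); return c
def tri(c1,p1,c2,p2):
    o1,v1=ray(c1,p1);o2,v2=ray(c2,p2);v1=v1[0]/np.linalg.norm(v1[0]);v2=v2[0]/np.linalg.norm(v2[0])
    s=np.linalg.lstsq(np.c_[v1,-v2],o2-o1,rcond=None)[0]
    a=o1+v1*s[0];b=o2+v2*s[1];return (a+b)/2,np.linalg.norm(a-b)
def blobs(c,lo,hi,amin=60,amax=1e9,close=5):
    m=cv2.inRange(c["hsv"],np.array(lo),np.array(hi))
    if close: m=cv2.morphologyEx(m,cv2.MORPH_CLOSE,np.ones((close,close)))
    cs=cv2.findContours(m,cv2.RETR_EXTERNAL,cv2.CHAIN_APPROX_NONE)[0]
    return [k[:,0] for k in cs if amin<=cv2.contourArea(k)<amax]
YL=((20,120,90),(36,255,255))
def rect(c,pts,z):
    w=cast(c,pts,z).astype(np.float32); (x,y),(a,b),t=cv2.minAreaRect(cv2.convexHull(w)); 
    if a<b:a,b,t=b,a,t+90
    t=(t+90)%180-90
    return np.round([x,y,a,b,t],1)
def radios(c,z=17,amin=150,ob=None):
    out=[]
    for k in blobs(c,*YL,amin=amin): out.append((rect(c,cv2.convexHull(k)[:,0],z),k.mean(0).round()))
    return out
E
python3 - <<'E'
from h import *
T=get("top");S=get("side")
for c in(T,S):
    print(c["name"])
    for r in radios(c):print(r)
for c in(T,S):
    print("green",[ (k.mean(0).round(1),len(k)) for k in blobs(c,(45,120,60),(75,255,255),40)])
a=T["img"][120:330,140:420];b=T["img"][140:330,430:640]
cv2.imwrite("pics/c1.png",cv2.resize(a,None,fx=2.8,fy=2.8,interpolation=cv2.INTER_CUBIC))
cv2.imwrite("pics/c2.png",cv2.resize(b,None,fx=3,fy=3,interpolation=cv2.INTER_CUBIC))
E
```

```text
top
(array([464.1, 211.3, 110.3,  53.9,  -2.4]), array([260., 254.]))
(array([472. , -78.1, 110.3,  54.7,   9.6]), array([385., 254.]))
(array([481. ,  37.6, 110.4,  52.7,  -2.2]), array([335., 249.]))
side
(array([465.6, 209.2, 112.7,  72.9,  -2.3]), array([321., 306.]))
(array([482.7,  35.6, 113.6,  78.4,  -2.6]), array([329., 242.]))
(array([472. , -79.5, 111.7,  82.6,  10.6]), array([342., 212.]))
(array([998.7, -54.2, 263.7, 117.5, -89.8]), array([140., 184.]))
green [(array([221.2, 204. ]), 36)]
green [(array([257., 320.]), 50)]
```

View pics/c1.png

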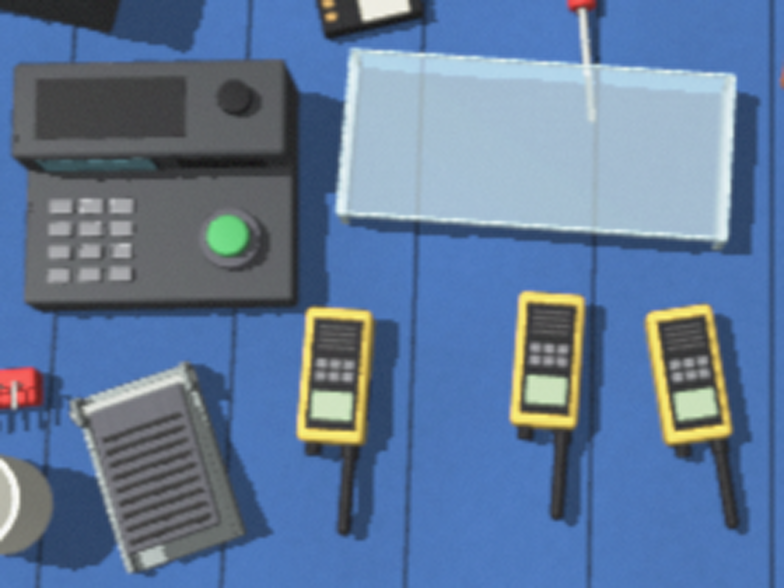

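View pics/c2.png

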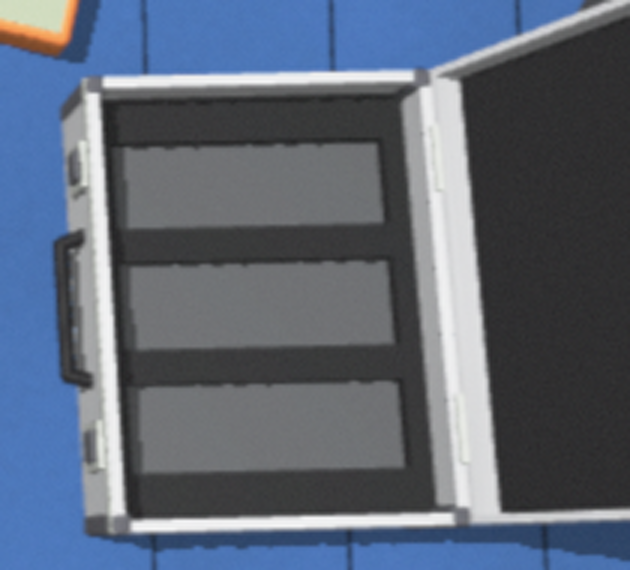

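The crops show three yellow bodies with black faces up, and these are the ones meant. They also show the stand plate's corners, three grey cut-outs and the lid on the -y side. The tread's ears sit at crop c1 (75,405)/(190,370), at the far end. Next I'll triangulate the fixtures.

```bash
python3 - <<'E'
from h import *
T=get("top");S=get("side")
for a,b in[((260,254),(321,306)),((335,249),(329,242)),((385,254),(342,212))]: pass
# radio screens (mint) both views
for c in(T,S):
    print(c["name"],[ (k.mean(0).round(1).tolist(),cv2.contourArea(k)) for k in blobs(c,(30,20,150),(75,110,255),20,400,0)])
p,e=tri(T,(221.2,204),S,(257,320));print("button",p.round(1),e)
st=np.array([(350,52),(735,75),(722,240),(340,214)])/2.8+[140,120]
w=cast(T,st,40);print("stand",w.round(),w.mean(0),rect(T,st,40))
ca=np.array([(93,84),(424,76),(460,517),(118,524)])/3+[430,140]
w=cast(T,ca,85);print("case",w.round(),w.mean(0),rect(T,ca,85))
for c in(T,S):
  for k in blobs(c,(0,0,85),(180,40,150),500,4000,0):
    q=cv2.minAreaRect(k);print(c["name"],np.round(q[0]),np.round(q[1]),rect(c,k,40),cv2.boxPoints(q).round().tolist())
im=S["img"]
a=cv2.resize(im[290:420,150:410],None,fx=3,fy=3,interpolation=cv2.INTER_CUBIC)
b=cv2.resize(im[60:190,270:430],None,fx=3,fy=3,interpolation=cv2.INTER_CUBIC)
d=cv2.resize(im[170:310,180:310],None,fx=2,fy=2)
o=np.zeros((600,800,3),np.uint8);o[:200]=0
a=a[:,:];o[0:390,0:780]=a
cv2.imwrite("pics/s1.png",o[:390]);
o=np.zeros((390,800,3),np.uint8);o[:390,:480]=b;o[:280,500:760]=d;cv2.imwrite("pics/s2.png",o)
E
```

```text
top [([483.8, 380.6], 105.0), ([258.2, 264.6], 123.5), ([387.8, 263.9], 117.5), ([334.4, 258.8], 116.5), ([439.2, 139.0], 364.5)]
side [([334.5, 303.3], 122.5), ([340.5, 240.5], 88.0), ([353.0, 204.9], 68.0), ([463.3, 165.0], 42.0), ([246.3, 156.9], 178.5)]
button [571.1 298.   57.7] 1.1900757672015225
stand [[ 732.  207.]
 [ 720. -114.]
 [ 580. -103.]
 [ 594.  210.]] [656.6159527   50.02896346] [656.   49.4 320.8 140.5  87.8]
case [[ 659. -238.]
 [ 672. -485.]
 [ 346. -497.]
 [ 335. -252.]] [ 502.9577215  -367.87289516] [ 503.3 -368.3  326.4  247.1    2.4]
top [520. 282.] [29. 88.] [ 411.5 -377.2  196.7   65.3  -87.5] [[476.0, 268.0], [564.0, 267.0], [564.0, 296.0], [476.0, 297.0]]
top [196. 287.] [64. 46.] [383.4 349.3 145.6 101.8  19.9] [[165.0, 263.0], [208.0, 249.0], [228.0, 311.0], [184.0, 325.0]]
top [516. 241.] [28. 87.] [ 504.  -372.7  197.3   64.4  -87.4] [[473.0, 228.0], [560.0, 226.0], [560.0, 254.0], [473.0, 256.0]]
top [514. 202.] [27. 86.] [ 596.2 -369.2  195.6   63.5  -87.4] [[471.0, 188.0], [557.0, 188.0], [557.0, 215.0], [471.0, 215.0]]
top [196. 204.] [46. 94.] [57
[... 273 characters left out ...]
144.0, 143.0], [240.0, 142.0], [241.0, 174.0], [145.0, 175.0]]
side [349. 376.] [56. 84.] [387.7 364.5 145.7 111.6  20.9] [[303.0, 354.0], [386.0, 342.0], [395.0, 397.0], [311.0, 410.0]]
side [383. 130.] [25. 33.] [ 413.6 -397.8  159.2   64.5  -86.7] [[369.0, 146.0], [372.0, 112.0], [397.0, 115.0], [393.0, 148.0]]
side [348. 127.] [23. 34.] [ 505.9 -393.   158.8   62.9  -87.1] [[334.0, 142.0], [340.0, 108.0], [363.0, 112.0], [357.0, 146.0]]
side [315. 123.] [22. 36.] [ 599.  -389.   158.4   61.6  -87.4] [[300.0, 138.0], [309.0, 103.0], [330.0, 109.0], [322.0, 143.0]]
side [228. 105.] [69. 64.] [ 866.4 -431.   331.6  176.5  -82.9] [[190.0, 133.0], [197.0, 69.0], [265.0, 77.0], [259.0, 140.0]]
```

View pics/s1.png

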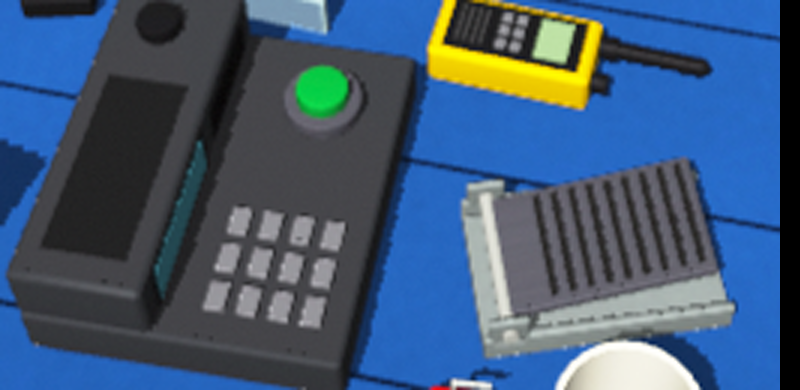

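View pics/s2.png

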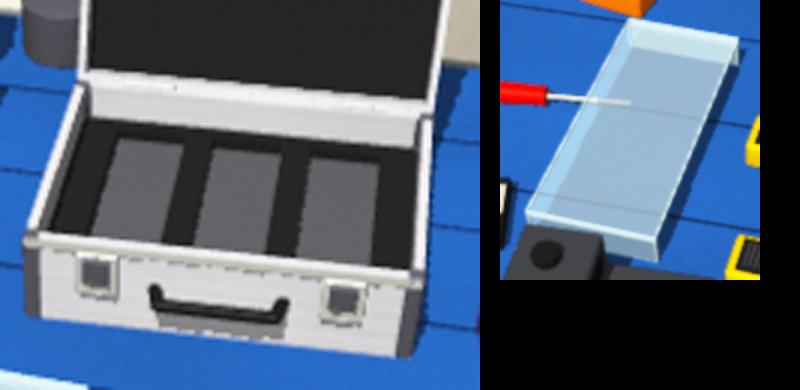

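The tread's free, raised end faces the robot and its hinge is at the far end. The screwdriver's tip lies under the clear plate. Next I'll check heights from two views and plan the first move, to the radio at px (386,254).

```bash
cat >> h.py <<'E'
def plan(wps,st=None):
    "rows for TCP world waypoints (x,y,z,yaw deg, tool down), from the present pose"
    from scipy.spatial.transform import Rotation as R
    s=ctrl.state(); R0=R.from_euler("xyz",s["ee_rot"]); p0=np.array(s["tcp_pos"])
    print("now",p0.round(1),np.degrees(s["ee_rot"]).round(2),"t",round(s["clock"],1),"op",round(s["opening"],3))
    pp=p0
    for x,y,z,a in wps:
        Rt=R.from_euler("xyz",[np.pi,0,np.radians(a)]); w=(R0.inv()*Rt).as_rotvec()/np.pi
        d=R0.inv().apply(np.array([x,y,z])-p0)/500
        print(*w.round(4),*d.round(4),"| leg",round(np.linalg.norm(np.array([x,y,z])-pp)));pp=np.array([x,y,z])
E
python3 - <<'E'
from h import *
T=get("top");S=get("side")
for n,a,b in[("scrA",(258.2,264.6),(334.5,303.3)),("scrB",(334.4,258.8),(340.5,240.5)),("scrC",(387.8,263.9),(353,204.9)),
 ("foot",(196,287),(349,376)),("stand0",(265,138.6),(193.5,276)),("stand1",(402.5,146.8),(245,180)),("stand2",(397.9,205.7),(299,189)),("stand3",(261.4,196.4),(258.5,289)),
 ("cut top right floor",(564,267),(397,115)),("cut2",(560,226),(363,112)),("cut3",(557,188),(330,109)),
 ("tread free mid",(140+172/2.8,120+530/2.8),(150+708/3,290+220/3)),("tread hinge mid",(140+137/2.8,120+400/2.8),(150+510/3,290+255/3))]:
    p,e=tri(T,a,S,b);print(n,p.round(1),round(e,1))
plan([(200,-420,230,15),(472,-79,120,10),(472,-79,14,10)])
E
```

```text
scrA [437.6 211.4  35.9] 0.6
scrB [454.9  39.5  37. ] 0.8
scrC [445.9 -81.5  37. ] 0.4
foot [384.7 353.4  16.4] 0.2
stand0 [733.5 207.3  38.6] 1.6
stand1 [ 721.  -114.1   35.9] 0.9
stand2 [ 580.4 -103.1   42.2] 1.9
stand3 [594.7 210.3  37.4] 0.2
cut top right floor [ 413.7 -468.8   52.4] 65.3
cut2 [ 507.6 -464.    52.1] 62.4
cut3 [ 599.  -462.5   49.4] 56.1
tread free mid [328.5 332.   48. ] 10.6
tread hinge mid [437.  369.8  29.1] 2.5
now [ 218.5 -612.1  231.3] [-179.99   -0.     19.64] t 0.5 op 0.999
-0.0 -0.0 0.0258 0.0944 -0.3743 0.0026 | leg 193
-0.0 0.0 0.0536 0.836 -0.8337 0.2226 | leg 450
-0.0 0.0 0.0536 0.836 -0.8337 0.4346 | leg 106
```

move_arm(moves="0 0 0.026 0.094 -0.374 0 1;0 0 0.026 0.094 -0.374 0 1;0 0 0.026 0.094 -0.374 0 1;0 0 0.026 0.094 -0.374 0 1;0 0 0.054 0.836 -0.834 0.1 1;0 0 0.054 0.836 -0.834 0.1 1;0 0 0.054 0.836 -0.834 0.1 1;0 0 0.054 0.836 -0.834 0.1 1;0 0 0.054 0.836 -0.834 0.1 1;0 0 0.054 0.836 -0.834 0.1 1", squeeze=60)

```text
clock: 1.45
tcp_pos: [386.6, -185.5, 197.4]
ee_rot: [3.141, -0.001, 0.173]
force: [1.6, -1.1, -0.4]
opening: 1.0
gripper_force: 0.0
```

```bash
python3 - <<'E'
from h import *
W=get("wrist");T=get("top")
for c in(T,W):
    for r in radios(c):print(c["name"],*r)
plan([(472,-79,120,10),(472,-79,14,10)])
E
```

```text
top [464.1 211.3 110.3  53.9  -2.4] [260. 254.]
top [472.  -78.2 110.3  54.5   9.7] [385. 254.]
top [481.   37.5 110.5  52.7  -2.3] [335. 249.]
wrist [465.9 178.9 110.   28.    8.8] [  5. 104.]
wrist [471.7 -75.  114.5  60.3   9.7] [210. 108.]
wrist [480.1  41.7 114.6  70.7  -2.8] [102.  90.]
now [ 388.9 -181.6  197.1] [-1.7995e+02 -8.0000e-02  1.0420e+01] t 1.6 op 0.999
-0.0003 -0.0004 0.0023 0.2003 -0.1716 0.1546 | leg 153
-0.0003 -0.0004 0.0023 0.2 -0.1714 0.3666 | leg 106
```

move_arm(moves="0 0 0.002 0.2 -0.173 0.155 1;0 0 0.002 0.2 -0.173 0.155 1;0 0 0.002 0.2 -0.173 0.155 1;0 0 0.002 0.2 -0.173 0.155 1;0 0 0.002 0.2 -0.173 0.155 1;0 0 0.002 0.2 -0.173 0.25 1;0 0 0.002 0.2 -0.173 0.3 1;0 0 0.002 0.2 -0.173 0.3 1")

```text
clock: 2.35
tcp_pos: [466.6, -86.1, 45.1]
ee_rot: [-3.14, 0.005, 0.165]
force: [-1.8, -0.1, 0.4]
opening: 1.005
gripper_force: 0.0
```

```bash
python3 - <<'E'
from h import *
W=get("wrist");cv2.imwrite("pics/w1.png",W["img"])
for r in radios(W):print(*r)
plan([(472,-78,14,10)])
E
```

```text
[464.6 -77.4 122.8  58.4   9.6] [300. 270.]
[473.8  43.3 122.4  71.4  -2.9] [ 95. 218.]
now [468.1 -86.   47.1] [-1.7998e+02  1.2000e-01  9.4600e+00] t 2.4 op 1.004
-0.0001 0.0006 -0.003 0.0104 -0.0145 0.0661 | leg 34
```

View pics/w1.png

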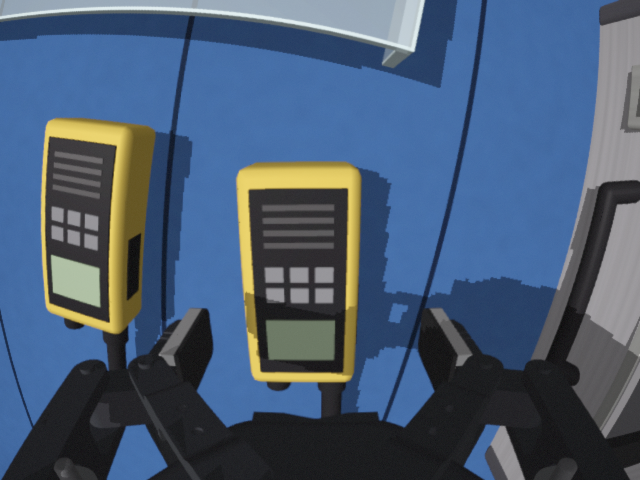

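The wrist view shows the yellow radio at (300,270) between the open pads, with the pad middle at about (318,340). It needs about 8 mm more in +y, which agrees with the measurement.

move_arm(moves="0 0 -0.003 0.008 -0.0145 0.03 1;0 0 -0.003 0.008 -0.0145 0.066 1;0 0 -0.003 0.008 -0.0145 0.066 1;0 0 -0.003 0.008 -0.0145 0.066 0.4;0 0 -0.003 0.008 -0.0145 0.066 0.4;0 0 -0.003 0.008 -0.0145 0.066 0.4;0 0 -0.003 0.008 -0.0145 0.066 0.4;0 0 -0.003 0.008 -0.0145 0.066 0.4;0 0 -0.003 0.008 -0.0145 0.066 0.4", squeeze=60)

```text
clock: 3.3
tcp_pos: [473.0, -77.2, 15.7]
ee_rot: [3.141, -0.002, 0.176]
force: [-2.0, 0.3, 8.2]
opening: 0.615
gripper_force: 62.9
```

```bash
cat >> h.py <<'E'
SX,SY,SA=656.4,49.8,-2.3
def stand(dy): a=np.radians(SA); return SX-dy*np.sin(a),SY+dy*np.cos(a)
E
python3 - <<'E'
from h import *
x,y=stand(-100);s=ctrl.state()["tcp_pos"];print(x,y)
plan([(s[0],s[1],130,10),(x,y,130,SA),(x,y,57,SA)])
E
```

```text
652.386820746744 -50.1194395114446
now [473.  -77.2  15.7] [ 1.7994e+02 -1.0000e-01  1.0080e+01] t 3.3 op 0.615
0.0003 -0.0005 0.0004 0.0004 0.0002 -0.2286 | leg 114
0.0003 -0.0006 0.0688 0.3632 0.0097 -0.228 | leg 181
0.0003 -0.0006 0.0688 0.3629 0.0095 -0.082 | leg 73
```

move_arm(moves="0 0 0 0 0 -0.1 0.4;0 0 0 0 0 -0.2 0.4;0 0 0.02 0.06 0 -0.228 0.4;0 0 0.069 0.363 0.009 -0.228 0.4;0 0 0.069 0.363 0.009 -0.228 0.4;0 0 0.069 0.363 0.009 -0.228 0.4;0 0 0.069 0.363 0.009 -0.228 0.4;0 0 0.069 0.363 0.009 -0.228 0.4;0 0 0.069 0.363 0.009 -0.228 0.4;0 0 0.069 0.363 0.009 -0.228 0.4")

```text
clock: 4.3
tcp_pos: [650.6, -50.2, 128.8]
ee_rot: [3.141, -0.0, -0.041]
force: [-0.8, -0.5, -2.9]
opening: 0.611
gripper_force: 66.1
```

```bash
python3 - <<'E'
from h import *
x,y=stand(-100)
T=get("top")
for r in radios(T,z=130):print(*r)
plan([(x,y,57,SA),(x,y,110,SA)]);print(ctrl.state()["gripper_force"])
E
```

```text
[450.1 198.1 100.7  48.6  -1.9] [260. 254.]
[465.3  39.4 100.5  47.9  -3.4] [335. 249.]
[ 6.233e+02 -4.850e+01  5.920e+01  5.150e+01  3.000e-01] [375. 180.]
now [650.7 -50.2 129. ] [ 1.7995e+02 -3.0000e-02 -2.3600e+00] t 4.3 op 0.615
0.0003 -0.0002 -0.0003 0.0032 -0.0005 0.1439 | leg 72
0.0003 -0.0002 -0.0003 0.0033 -0.0004 0.0379 | leg 53
66.10249757766724
```

move_arm(moves="0 0 0 0.003 0 0.08 0.4;0 0 0 0.003 0 0.13 0.4;0 0 0 0.003 0 0.144 0.4;0 0 0 0.003 0 0.144 0.4;0 0 0 0.003 0 0.144 0.4;0 0 0 0.003 0 0.144 0.95;0 0 0 0.003 0 0.144 0.95;0 0 0 0.003 0 0.144 0.95;0 0 0 0.003 0 0.08 0.95;0 0 0 0.003 0 -0.02 0.95")

```text
clock: 5.35
tcp_pos: [650.9, -49.7, 136.0]
ee_rot: [-3.141, 0.006, -0.04]
force: [0.6, -1.5, -0.5]
opening: 0.95
gripper_force: 0.0
```

```bash
python3 - <<'E'
from h import *
T=get("top");S=get("side")
for c in (T,S):
  for r in radios(c):print(c["name"],*r)
plan([(540,10,130,SA),(482,37,100,SA),(482,37,14,SA)])
E
```

```text
top [464.  210.9 110.3  53.4  -2.1] [260. 254.]
top [480.6  36.9 110.1  52.3  -3.2] [335. 249.]
top [648.7 -53.   85.5  55.4  -4.2] [375. 181.]
side [465.4 209.2 113.2  72.9  -2.3] [321. 306.]
side [482.6  35.6 113.7  78.4  -2.6] [329. 244.]
side [668.9 -95.8 123.2  87.9  -2. ] [264. 195.]
side [998.9 -54.9 264.8 117.5 -89.9] [140. 184.]
side [ 797.7 -230.4  143.6   74.5  -12.6] [227. 157.]
now [656.8 -49.1 145.7] [180.    -0.61  -2.31] t 5.5 op 0.951
0.0 -0.0034 -0.0001 -0.2386 -0.1086 0.0288 | leg 132
0.0 -0.0034 -0.0001 -0.3573 -0.1579 0.0876 | leg 71
0.0 -0.0034 -0.0001 -0.3591 -0.1579 0.2596 | leg 86
```

move_arm(moves="0 0 0 -0.347 -0.16 0.03 0.95;0 0 0 -0.347 -0.16 0.05 0.95;0 0 0 -0.347 -0.16 0.05 0.95;0 0 0 -0.347 -0.16 0.05 0.95;0 0 0 -0.347 -0.16 0.05 0.95;0 0 0 -0.347 -0.16 0.1 0.95;0 0 0 -0.347 -0.16 0.17 0.95;0 0 0 -0.347 -0.16 0.17 0.95;0 0 0 -0.347 -0.16 0.17 0.95")

```text
clock: 6.35
tcp_pos: [483.1, 37.5, 53.7]
ee_rot: [-3.141, 0.001, -0.04]
force: [1.0, -0.1, 0.3]
opening: 0.95
gripper_force: 0.0
```

```bash
python3 - <<'E'
from h import *
T=get("wrist");S=get("side")
for c in (T,S):
  for r in radios(c):print(c["name"],*r)
plan([(482,36.6,14,-2.6)])
E
```

```text
wrist [456.4 218.5 127.   83.6  -2.3] [ 50. 306.]
wrist [473.6  38.6 123.3  57.9  -2.9] [316. 280.]
wrist [620.1 -78.3  96.1  32.5 -79.1] [516.  24.]
side [465.4 209.2 113.2  72.9  -2.3] [321. 306.]
side [482.5  36.4 113.2  78.7  -1.5] [329. 245.]
side [668.7 -95.5 123.9  86.5  -3. ] [263. 196.]
side [998.9 -54.9 264.8 117.5 -89.9] [140. 184.]
side [ 797.7 -230.6  143.6   75.5  -12.6] [228. 155.]
now [484.1  37.6  54.8] [-1.7998e+02 -1.2000e-01 -2.3200e+00] t 6.5 op 0.951
-0.0001 -0.0007 0.0016 -0.0044 0.0021 0.0815 | leg 41
```

move_arm(moves="0 0 0 -0.004 0.001 0.05 0.95;0 0 0 -0.004 0.001 0.081 0.95;0 0 0 -0.004 0.001 0.081 0.95;0 0 0 -0.004 0.001 0.081 0.4;0 0 0 -0.004 0.001 0.081 0.4;0 0 0 -0.004 0.001 0.081 0.4;0 0 0 -0.004 0.001 0.081 0.4;0 0 0 -0.004 0.001 0.081 0.4")

```text
clock: 7.25
tcp_pos: [482.1, 37.1, 14.5]
ee_rot: [3.141, -0.003, -0.041]
force: [-1.5, 1.2, 8.0]
opening: 0.619
gripper_force: 63.0
```

```bash
python3 - <<'E'
from h import *
x,y=stand(0)
s=ctrl.state()["tcp_pos"]
plan([(s[0],s[1],130,SA),(x,y,130,SA),(x,y,57,SA)])
E
```

```text
now [482.1  37.1  14.5] [ 1.7999e+02 -1.5000e-01 -2.3300e+00] t 7.2 op 0.619
0.0 -0.0008 -0.0002 0.0006 0.0 -0.231 | leg 115
0.0 -0.0008 -0.0002 0.3478 -0.0395 -0.2301 | leg 175
0.0 -0.0008 -0.0002 0.3474 -0.0396 -0.0841 | leg 73
```

move_arm(moves="0 0 0 0 0 -0.1 0.4;0 0 0 0 0 -0.2 0.4;0 0 0 0.06 0 -0.2 0.4;0 0 0 0.348 -0.039 -0.2 0.4;0 0 0 0.348 -0.039 -0.2 0.4;0 0 0 0.348 -0.039 -0.2 0.4;0 0 0 0.348 -0.039 -0.2 0.4;0 0 0 0.348 -0.039 -0.15 0.4;0 0 0 0.348 -0.039 -0.12 0.4;0 0 0 0.348 -0.039 -0.12 0.4")

```text
clock: 8.25
tcp_pos: [653.3, 48.8, 70.4]
ee_rot: [3.141, 0.005, -0.041]
force: [-0.3, -0.9, -3.0]
opening: 0.62
gripper_force: 66.1
```

```bash
python3 - <<'E'
from h import *
x,y=stand(0)
plan([(x,y,56,SA)]);print(x,y,ctrl.state()["gripper_force"])
E
```

```text
now [653.3  48.8  70.4] [179.96   0.26  -2.32] t 8.2 op 0.62
0.0002 0.0014 -0.0001 0.0062 -0.0023 0.0288 | leg 15
656.4 49.8 66.14902138710022
```

move_arm(moves="0 0 0 0.002 -0.001 0.03 0.4;0 0 0 0.002 -0.001 0.036 0.4;0 0 0 0.002 -0.001 0.036 0.4;0 0 0 0.002 -0.001 0.036 0.95;0 0 0 0.002 -0.001 0.036 0.95;0 0 0 0.002 -0.001 0.036 0.95;0 0 0 0.002 -0.001 -0.06 0.95;0 0 0 0.002 -0.001 -0.13 0.95;0 0 0 0.002 -0.001 -0.13 0.95;0 0 0 0.002 -0.001 -0.13 0.95")

```text
clock: 9.25
tcp_pos: [657.1, 49.9, 138.8]
ee_rot: [-3.142, -0.002, -0.041]
force: [-0.9, -0.3, -0.4]
opening: 0.953
gripper_force: 0.0
```

```bash
python3 - <<'E'
from h import *
T=get("top")
for r in radios(T):print(*r)
plan([(465,210,130,SA),(465,210,14,SA)])
E
```

```text
[464.1 210.5 110.5  53.   -1.4] [260. 254.]
now [656.3  49.6 137.4] [179.98   0.    -2.33] t 9.3 op 0.945
0.0001 0.0 -0.0002 -0.3954 -0.3049 0.0147 | leg 250
0.0001 0.0 -0.0002 -0.3954 -0.305 0.2467 | leg 116
```

move_arm(moves="0 0 0 -0.395 -0.305 0.02 0.95;0 0 0 -0.395 -0.305 0.02 0.95;0 0 0 -0.395 -0.305 0.02 0.95;0 0 0 -0.395 -0.305 0.02 0.95;0 0 0 -0.395 -0.305 0.02 0.95;0 0 0 -0.395 -0.305 0.06 0.95;0 0 0 -0.395 -0.305 0.13 0.95;0 0 0 -0.395 -0.305 0.17 0.95;0 0 0 -0.395 -0.305 0.17 0.95;0 0 0 -0.395 -0.305 0.17 0.95")

```text
clock: 10.3
tcp_pos: [464.8, 210.1, 52.3]
ee_rot: [3.141, 0.002, -0.04]
force: [-0.7, 0.3, 0.6]
opening: 0.95
gripper_force: 0.0
```

```bash
python3 - <<'E'
from h import *
W=get("wrist");T=get("top")
for c in(W,T):
  for r in radios(c):print(c["name"],*r)
for r in radios(T,57):print("z57",*r)
plan([(465,210.3,14,SA)])
E
```

```text
wrist [456.9 211.9 122.9  58.   -2.3] [314. 278.]
wrist [620.2  20.1  69.4  28.5 -74.3] [613.  15.]
top [663.5 -53.5 114.7  54.3  -2.5] [375. 172.]
top [666.8  49.  114.9  52.   -2.9] [332. 170.]
z57 [652.4 -49.8 111.1  52.6  -2.5] [375. 172.]
z57 [655.6  49.5 111.4  50.4  -2.9] [332. 170.]
now [465.9 210.5  53.6] [-1.7997e+02 -5.0000e-02 -2.3300e+00] t 10.4 op 0.949
-0.0002 -0.0003 -0.0002 -0.0018 0.0005 0.0791 | leg 40
```

Two are placed well on the stand. Now the third.

move_arm(moves="0 0 0 -0.001 0.001 0.05 0.95;0 0 0 -0.001 0.001 0.078 0.95;0 0 0 -0.001 0.001 0.078 0.95;0 0 0 -0.001 0.001 0.078 0.4;0 0 0 -0.001 0.001 0.078 0.4;0 0 0 -0.001 0.001 0.078 0.4;0 0 0 -0.001 0.001 0.078 0.4;0 0 0 -0.001 0.001 0.078 0.4")

```text
clock: 11.2
tcp_pos: [465.6, 210.2, 15.0]
ee_rot: [-3.141, -0.002, -0.041]
force: [-1.9, -0.6, 5.0]
opening: 0.619
gripper_force: 63.6
```

```bash
python3 - <<'E'
from h import *
x,y=stand(100)
s=ctrl.state()["tcp_pos"]
plan([(s[0],s[1],125,SA),(x,y,125,SA)])
E
```

```text
now [465.6 210.2  15. ] [-1.7997e+02 -1.0000e-01 -2.3200e+00] t 11.2 op 0.619
-0.0002 -0.0005 -0.0001 0.0004 -0.0001 -0.2199 | leg 110
-0.0002 -0.0005 -0.0001 0.3946 0.105 -0.2193 | leg 204
```

move_arm(moves="0 0 0 0 0 -0.1 0.4;0 0 0 0 0.02 -0.2 0.4;0 0 0 0.06 0.08 -0.2 0.4;0 0 0 0.395 0.105 -0.2 0.4;0 0 0 0.395 0.105 -0.2 0.4;0 0 0 0.395 0.105 -0.2 0.4;0 0 0 0.395 0.105 -0.2 0.4;0 0 0 0.395 0.105 -0.15 0.4;0 0 0 0.395 0.105 -0.12 0.4;0 0 0 0.395 0.105 -0.12 0.4")

```text
clock: 12.2
tcp_pos: [657.9, 148.8, 71.0]
ee_rot: [3.14, 0.005, -0.04]
force: [-0.1, -0.2, -3.1]
opening: 0.615
gripper_force: 65.5
```

```bash
python3 - <<'E'
from h import *
x,y=stand(100)
plan([(x,y,56,SA)]);print(x,y,ctrl.state()["gripper_force"])
E
```

```text
now [657.9 148.8  71. ] [179.93   0.28  -2.29] t 12.2 op 0.615
0.0004 0.0015 0.0 0.0051 -0.0021 0.03 | leg 15
660.413179253256 149.7194395114446 65.50676822662354
```

move_arm(moves="0 0 0 0.002 -0.001 0.03 0.4;0 0 0 0.002 -0.001 0.037 0.4;0 0 0 0.002 -0.001 0.037 0.4;0 0 0 0.002 -0.001 0.037 0.95;0 0 0 0.002 -0.001 0.037 0.95;0 0 0 0.002 -0.001 0.037 0.95;0 0 0 0.002 -0.001 -0.06 0.95;0 0 0 0.002 -0.001 -0.13 0.95;0 0 0 0.002 -0.001 -0.13 0.95;0 0 0 0.002 -0.001 -0.13 0.95")

```text
clock: 13.2
tcp_pos: [661.7, 149.9, 139.9]
ee_rot: [-3.141, -0.002, -0.041]
force: [-0.1, -0.6, -1.3]
opening: 0.951
gripper_force: 0.0
```

```bash
python3 - <<'E'
from h import *
W=get("wrist");T=get("top")
plan([(571,298,140,SA)])
for c in (W,T):
  for k in blobs(c,(45,120,60),(75,255,255),40): print(c["name"],len(k),rect(c,k,63),k.mean(0).round())
E
```

```text
now [660.6 149.4 137.7] [ 1.7997e+02  7.0000e-02 -2.3300e+00] t 13.3 op 0.95
0.0002 0.0004 -0.0002 -0.1911 -0.2897 -0.0045 | leg 174
wrist 73 [580.9 300.6  35.2  14.7 -46.3] [130. 358.]
top 39 [569.6 292.8  30.1  22.8  -7.2] [222. 205.]
```

move_arm(moves="0 0 0 -0.19 -0.29 0 0;0 0 0 -0.19 -0.29 0 0;0 0 0 -0.19 -0.29 0 0;0 0 0 -0.19 -0.29 0 0;0 0 0 -0.19 -0.29 0 0;0 0 0 -0.19 -0.29 0 0;0 0 0 -0.19 -0.29 0 0")

```text
clock: 14.0
tcp_pos: [572.8, 296.6, 137.8]
ee_rot: [3.14, 0.001, -0.043]
force: [0.4, -0.4, -0.1]
opening: -0.0
gripper_force: 0.0
```

```bash
python3 - <<'E'
from h import *
W=get("wrist");T=get("top");S=get("side")
for c in (W,T,S):
  for k in blobs(c,(45,120,60),(75,255,255),40):
    q=cv2.minAreaRect(k);print(c["name"],len(k),rect(c,k,63),np.round(q[0],1))
    if c is W: p=q[0]
    if c is S: print(tri(W,p,S,q[0]))
for r in radios(T,57)[:4]:print(r)
plan([(571,298,68,SA),(571,298,54,SA)])
cv2.imwrite("pics/w2.png",W["img"])
E
```

```text
wrist 148 [571.3 299.1  34.3  31.8  -1.4] [312.5 257. ]
side 50 [570.4 301.3  38.5  33.5  83.6] [257. 320.]
(array([570.90070817, 299.34638542,  60.06701116]), np.float64(0.5295541009633694))
(array([652.3, -49.7, 111. ,  52.7,  -2.7]), array([376., 173.]))
(array([655.3,  49.2, 110.8,  50. ,  -2.9]), array([332., 170.]))
(array([659.7, 150. , 111.5,  50.6,  -2.3]), array([288., 167.]))
now [572.8 296.9 138.3] [ 1.7997e+02  2.0000e-02 -2.4500e+00] t 14.2 op 0.002
0.0002 0.0001 -0.0009 -0.0037 -0.0021 0.1406 | leg 70
0.0002 0.0001 -0.0009 -0.0037 -0.0021 0.1686 | leg 14
```

View pics/w2.png

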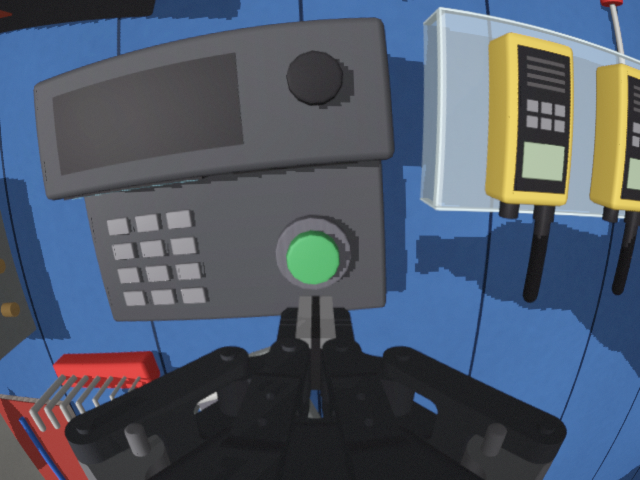

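Wrist view: the closed finger tips at (316,300) stand just in front of the green button at (312,257), and the radios sit on the stand. Pressing now.

move_arm(moves="0 0 0 -0.004 -0.0045 0.09 0;0 0 0 -0.004 -0.0045 0.135 0;0 0 0 -0.004 -0.0045 0.14 0;0 0 0 -0.004 -0.0045 0.15 0;0 0 0 -0.004 -0.0045 0.16 0;0 0 0 -0.004 -0.0045 0.168 0;0 0 0 -0.004 -0.0045 0.17 0;0 0 0 -0.004 -0.0045 0.17 0;0 0 0 -0.004 -0.0045 0.17 0")

```text
clock: 15.05
tcp_pos: [571.2, 301.0, 56.1]
ee_rot: [-3.141, -0.003, -0.041]
force: [-4.6, -4.4, 13.1]
opening: 0.0
gripper_force: 6.4
```

```bash
python3 - <<'E'
from h import *
T=get("top");S=get("side");cv2.imwrite("pics/p1.png",cv2.resize(S["img"][270:370,200:330],None,fx=4,fy=4))
for k in blobs(S,(45,120,60),(75,255,255),20):print(len(k),cv2.minAreaRect(k))
s=ctrl.state();print(s["tcp_pos"],s["force"])
E
```

```text
46 ((258.0, 324.0000305175781), (9.486831665039062, 17.076295852661133), 71.56504821777344)
[571.18414183 301.01075127  56.14167658] [-4.11835766 -3.53316007 12.41268317]
```

Fully down: TCP at 56.1 mm, 13 N. Releasing and then going over the tread.

move_arm(moves="0 0 0 0 0 -0.02 0;0 0 0 0 0 -0.1 0;0 0 0 0 0 -0.2 0;0 0 0 0 0 -0.2 0;0 0 0 0 0 -0.2 0")

```text
clock: 15.65
tcp_pos: [571.1, 301.4, 155.9]
ee_rot: [-3.14, -0.004, -0.041]
force: [0.3, -0.2, -0.7]
opening: -0.001
gripper_force: 0.0
```

```bash
python3 - <<'E'
from h import *
T=get("top");S=get("side");W=get("wrist")
for c in(T,S):
  for k in blobs(c,(45,120,60),(75,255,255),20):print(c["name"],len(k),np.round(cv2.minAreaRect(k)[0],1))
for r in radios(T,57)[:4]:print(r)
a=np.radians(20)
F=np.array([384.7,353.4]);p=F-35*np.array([np.cos(a),np.sin(a)]);print(p)
plan([(420,320,140,SA),(p[0],p[1],130,20)])
E
```

```text
side 50 [257. 320.]
(array([652.4, -49.8, 111.1,  52.6,  -2.5]), array([376., 173.]))
(array([655.1,  49.4, 110.5,  50.4,  -2.3]), array([332., 170.]))
(array([659.8, 150. , 111.3,  50.6,  -2.3]), array([288., 167.]))
[351.81075827 341.42929498]
now [569.7 300.3 152.6] [ 1.7995e+02  7.0000e-02 -2.3300e+00] t 15.8 op -0.0
0.0003 0.0004 -0.0001 -0.3007 -0.0272 0.0256 | leg 152
0.0002 0.0005 -0.124 -0.4387 -0.0646 0.0458 | leg 72
```

move_arm(moves="0 0 0 -0.3 -0.03 0.03 0;0 0 0 -0.3 -0.03 0.03 0;0 0 0 -0.3 -0.03 0.03 0;0 0 0 -0.439 -0.065 0.045 0;0 0 0 -0.439 -0.065 0.045 0;0 0 0 -0.439 -0.065 0.045 0;0 0 0 -0.439 -0.065 0.045 0;0 0 0 -0.439 -0.065 0.045 0")

```text
clock: 16.6
tcp_pos: [353.4, 341.6, 131.0]
ee_rot: [-3.142, 0.0, -0.042]
force: [-0.1, -0.0, -0.5]
opening: -0.0
gripper_force: 0.0
```

```bash
python3 - <<'E'
from h import *
W=get("wrist");cv2.imwrite("pics/w3.png",W["img"])
for z in (16,40):
  for k in blobs(W,(0,0,60),(180,60,200),3000,90000,0):print(z,rect(W,k,z),k.mean(0).round())
plan([(352,341.5,50,SA)])
E
```

```text
16 [319.9 543.9 102.4 102.2 -82.5] [ 90. 283.]
16 [341.6 486.1 112.7 104.9  20.8] [136. 252.]
16 [363.4 347.4 198.3 112.4  20.5] [302. 220.]
40 [329.8 525.   93.   92.7 -82.5] [ 90. 283.]
40 [349.5 472.6 102.3  95.2  20.8] [136. 252.]
40 [369.2 346.6 179.9 102.   20.5] [302. 220.]
now [353.3 341.7 131. ] [-1.7999e+02  3.0000e-02 -2.4300e+00] t 16.6 op -0.003
-0.0001 0.0002 -0.0007 -0.0026 0.0005 0.162 | leg 81
```

View pics/w3.png

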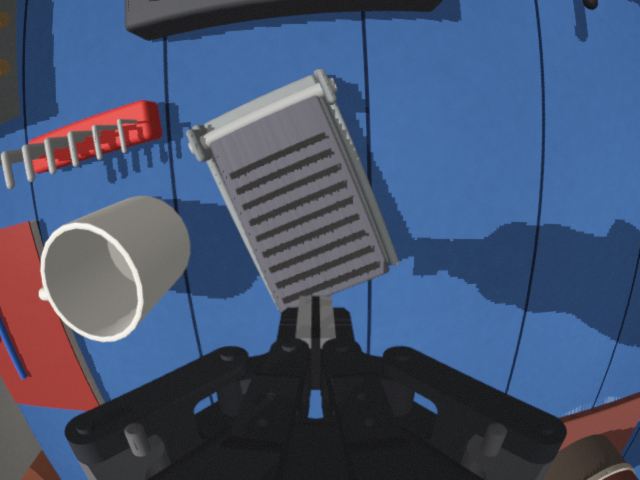

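```bash
python3 - <<'E'
from h import *
W=get("wrist")
w=cast(W,[(200,142),(330,88)],30);print(w)
t=cast(W,[(283,303),(387,268)],48);print("free corners z48",t)
h=w.mean(0);f=t.mean(0);print(h,f,np.linalg.norm(h-f),"pad",h+(f-h)/np.linalg.norm(f-h)*95)
E
```

```text
[[427.74053445 416.96561594]
 [457.61095566 328.54255649]]
free corners z48 [[317.3596769  366.00448941]
 [339.62908489 295.69169845]]
[442.67574505 372.75408621] [328.49438089 330.84809393] 121.62851684951936 pad [353.49246899 340.02270569]
```

The tread is seen with its hinge bar at (200,142)–(330,88) and its free end at (283,303)–(387,268). The pad works out at (353,340), right under the tip. Treading now.

move_arm(moves="0 0 0 0 0 0.1 0;0 0 0 0 0.001 0.15 0;0 0 0 0 0.001 0.16 0;0 0 0 0 0.001 0.175 0;0 0 0 0 0.001 0.19 0;0 0 0 0 0.001 0.2 0;0 0 0 0 0.001 0.203 0;0 0 0 0 0.001 0.203 0;0 0 0 0 0.001 0.203 0")

```text
clock: 17.6
tcp_pos: [352.4, 342.0, 32.0]
ee_rot: [3.141, -0.001, -0.041]
force: [-8.4, -7.2, 20.4]
opening: 0.003
gripper_force: 9.8
```

```bash
python3 - <<'E'
from h import *
s=ctrl.state();print(s["tcp_pos"],s["force"],s["ee_rot"])
E
```

```text
[352.36067395 341.99265445  31.98744718] [-8.39634709 -7.19348727 20.41648862] [ 3.14106884e+00 -5.40583699e-04 -4.07880468e-02]
```

It is on the stop, at 20 N with the tip at 32 mm. Holding.

move_arm(moves="0 0 0 0 0 0 0;0 0 0 0 0 0 0;0 0 0 0 0 0 0;0 0 0 0 0 0 0;0 0 0 0 0 0 0;0 0 0 0 0 0 0;0 0 0 0 0 0 0;0 0 0 0 0 0 0;0 0 0 0 0 0 0;0 0 0 0 0 0 0")

```text
clock: 18.6
tcp_pos: [352.3, 342.0, 32.0]
ee_rot: [3.141, -0.0, -0.041]
force: [-8.5, -7.4, 19.0]
opening: 0.001
gripper_force: 9.8
```

move_arm(moves="0 0 0 0 0 0 0;0 0 0 0 0 0 0;0 0 0 0 0 0 0;0 0 0 0 0 -0.03 0;0 0 0 0 0 -0.1 0;0 0 0 0 0 -0.2 0;0 0 0 0 0 -0.24 0;0 0 0 0 0 -0.24 0;0 0 0 0 0 -0.24 0")

```text
clock: 19.5
tcp_pos: [352.7, 341.9, 150.7]
ee_rot: [-3.14, -0.002, -0.041]
force: [-1.1, 0.4, -0.1]
opening: 0.001
gripper_force: 0.0
```

```bash
python3 - <<'E'
from h import *
T=get("top")
for r in radios(T,57)[:4]:print(r)
plan([(450,318,152,SA),(571,299,152,SA)])
E
```

```text
(array([652.4, -49.9, 111.1,  52.5,  -2.7]), array([376., 173.]))
(array([655.5,  49.6, 111.5,  50.6,  -2.9]), array([332., 170.]))
(array([659.7, 150.2, 111.6,  51.2,  -2. ]), array([288., 167.]))
now [352.2 341.5 149.7] [-1.80e+02 -1.00e-02 -2.34e+00] t 19.6 op 0.002
-0.0 -0.0001 -0.0002 0.1973 0.039 -0.0045 | leg 101
-0.0 -0.0001 -0.0002 0.4406 0.067 -0.0044 | leg 122
```

move_arm(moves="0 0 0 0.2 0.04 0 0;0 0 0 0.44 0.067 0 0;0 0 0 0.44 0.067 0 0;0 0 0 0.44 0.067 0 0;0 0 0 0.44 0.067 0 0;0 0 0 0.44 0.067 0 0;0 0 0 0.44 0.067 0 0;0 0 0 0.44 0.067 0.1 0;0 0 0 0.44 0.067 0.14 0;0 0 0 0.44 0.067 0.14 0")

```text
clock: 20.55
tcp_pos: [566.8, 298.8, 76.1]
ee_rot: [3.139, 0.006, -0.038]
force: [-0.7, -0.2, 0.9]
opening: 0.003
gripper_force: 0.0
```

```bash
python3 - <<'E'
from h import *
plan([(571,299,53,SA)]);print(ctrl.state()["dq"].round(3))
E
```

```text
now [566.8 298.8  76.1] [179.83   0.35  -2.19] t 20.6 op 0.003
0.001 0.0019 0.0006 0.0086 -0.0009 0.0461 | leg 23
[ 0.003 -0.042 -0.01  -0.068 -0.013  0.046  0.013]
```

move_arm(moves="0 0 0 0.002 0 0.02 0;0 0 0 0.002 0 0.03 0;0 0 0 0.002 0 0.045 0;0 0 0 0.002 0 0.053 0;0 0 0 0.002 0 0.053 0;0 0 0 0.002 0 0.053 0;0 0 0 0.002 0 0.053 0")

```text
clock: 21.25
tcp_pos: [572.1, 300.1, 56.0]
ee_rot: [-3.141, -0.002, -0.04]
force: [-6.9, -3.6, 19.2]
opening: -0.0
gripper_force: 9.6
```

move_arm(moves="0 0 0 0 0 -0.02 0;0 0 0 0 0 -0.1 0;0 0 0 0 0 -0.2 0;0 0 0 0 0 -0.2 0.5;0 0 0 0 0 -0.2 1;0 0 0 0 0 -0.2 1")

```text
clock: 21.85
tcp_pos: [571.2, 298.8, 152.3]
ee_rot: [3.141, 0.001, -0.041]
force: [0.1, -0.8, -0.7]
opening: 0.508
gripper_force: 0.0
```

```bash
cat >> h.py <<'E'
CX,CY,CA=503.5,-368.3,2.5
def cut(dx,dy=38):
    a=np.radians(CA); return CX+dx*np.cos(a)-dy*np.sin(a),CY+dx*np.sin(a)+dy*np.cos(a)
E
python3 - <<'E'
from h import *
T=get("top");S=get("side")
for k in blobs(S,(45,120,60),(75,255,255),20):print(len(k),np.round(cv2.minAreaRect(k)[0],1))
for r in radios(T,57)[:4]:print(r)
plan([(652.4,-50,140,-2.6),(652.4,-50,55,-2.6)])
E
```

```text
50 [257. 320.]
(array([652.4, -49.9, 111.2,  52.8,  -2.9]), array([375., 172.]))
(array([655.5,  49.5, 111.3,  50.3,  -2.5]), array([332., 170.]))
(array([659.8, 150. , 111.3,  50.6,  -2.3]), array([288., 167.]))
now [570.9 298.7 151.7] [ 1.7994e+02  1.1000e-01 -2.3200e+00] t 21.9 op 0.68
0.0004 0.0006 0.0015 0.1911 0.6903 0.0238 | leg 358
0.0004 0.0006 0.0015 0.1915 0.6901 0.1938 | leg 85
```

move_arm(moves="0 0 0 0.191 0.69 0.024 0.95;0 0 0 0.191 0.69 0.024 0.95;0 0 0 0.191 0.69 0.024 0.95;0 0 0 0.191 0.69 0.024 0.95;0 0 0 0.191 0.69 0.024 0.95;0 0 0 0.191 0.69 0.024 0.95;0 0 0 0.191 0.69 0.024 0.95;0 0 0 0.191 0.69 0.024 0.95;0 0 0 0.191 0.69 0.024 0.95;0 0 0 0.191 0.69 0.024 0.95")

```text
clock: 22.95
tcp_pos: [652.5, -47.7, 140.4]
ee_rot: [-3.14, 0.001, -0.039]
force: [-0.0, 0.6, -0.4]
opening: 0.95
gripper_force: 0.0
```

```bash
python3 - <<'E'
from h import *
W=get("wrist");S=get("side")
for c in (W,S):
  for r in radios(c,57):print(c["name"],*r)
plan([(652.4,-50,54.5,-2.6)])
E
```

```text
wrist [654.1 157.3 120.   75.3  -2.8] [ 53. 248.]
wrist [649.8  54.9 119.9  63.3  -3.2] [162. 244.]
wrist [646.2 -48.7 119.8  56.7  -2.7] [319. 252.]
side [661.6 148.3 118.2  75.5  -2.6] [236. 256.]
side [657.6  48.  118.1  79.   -2.7] [251. 223.]
side [654.8 -52.2 118.   82.9  -2.6] [264. 195.]
side [969.9 -13.2 252.8 112.1 -89.9] [140. 184.]
side [ 777.9 -180.7  137.1   71.4  -12.6] [226. 155.]
now [652.7 -46.7 140.9] [-1.7994e+02  3.0000e-02 -2.1400e+00] t 23.1 op 0.948
-0.0004 0.0002 0.0025 -0.0002 0.0069 0.1729 | leg 87
```

move_arm(moves="0 0 0 0.001 0.003 0.08 0.95;0 0 0 0.001 0.003 0.12 0.95;0 0 0 0.001 0.003 0.16 0.95;0 0 0 0.001 0.003 0.172 0.95;0 0 0 0.001 0.003 0.172 0.95;0 0 0 0.001 0.003 0.172 0.4;0 0 0 0.001 0.003 0.172 0.4;0 0 0 0.001 0.003 0.172 0.4;0 0 0 0.001 0.003 0.172 0.4;0 0 0 0.001 0.003 0.172 0.4")

```text
clock: 24.05
tcp_pos: [654.6, -50.7, 57.1]
ee_rot: [-3.141, -0.003, -0.04]
force: [-0.9, 1.0, 5.7]
opening: 0.614
gripper_force: 65.0
```

```bash
python3 - <<'E'
from h import *
s=ctrl.state()["tcp_pos"]
x,y=cut(-92);print(x,y)
plan([(s[0],s[1],155,SA),(560,-150,170,40),(x,y,150,CA+90),(x,y,56,CA+90)])
E
```

```text
409.9300268945863 -334.3491512175003
now [654.6 -50.7  57.1] [-1.7999e+02 -1.6000e-01 -2.3200e+00] t 24.1 op 0.614
-0.0 -0.0009 -0.0001 0.0005 -0.0 -0.1959 | leg 98
0.0003 -0.0009 -0.2351 -0.1803 0.2061 -0.2264 | leg 138
0.0007 -0.0007 -0.5268 -0.4654 0.5867 -0.1873 | leg 239
0.0007 -0.0007 -0.5268 -0.4659 0.5867 0.0007 | leg 94
```

move_arm(moves="0 0 0 0 0 -0.1 0.4;0 0 0 0 0 -0.19 0.4;0 0 -0.25 -0.1 0.2 -0.22 0.4;0 0 -0.25 -0.18 0.206 -0.22 0.4;0 0 -0.527 -0.466 0.587 -0.2 0.4;0 0 -0.527 -0.466 0.587 -0.2 0.4;0 0 -0.527 -0.466 0.587 -0.2 0.4;0 0 -0.527 -0.466 0.587 -0.2 0.4;0 0 -0.527 -0.466 0.587 -0.2 0.4;0 0 -0.527 -0.466 0.587 -0.2 0.4")

```text
clock: 25.05
tcp_pos: [411.6, -331.5, 155.8]
ee_rot: [3.141, 0.0, 1.078]
force: [0.9, -0.0, -2.3]
opening: 0.617
gripper_force: 65.0
```

move_arm(moves="0 0 0 0 0 0 0.4")

```text
clock: 25.15
tcp_pos: [407.7, -335.9, 155.3]
ee_rot: [-3.141, 0.003, 1.07]
force: [0.9, 0.4, -3.4]
opening: 0.614
gripper_force: 65.0
```

```bash
python3 - <<'E'
from h import *
x,y=cut(-92);s=ctrl.state();print(s["gripper_force"],s["dq"].round(2))
plan([(x,y,150,CA+90)])
E
```

```text
64.96954679489136 [-0.06  0.01 -0.08 -0.01 -0.03 -0.   -0.27]
now [ 407.7 -335.9  155.3] [-179.94    0.18   61.33] t 25.1 op 0.614
-0.0006 0.0009 -0.1732 0.0049 0.0024 0.0106 | leg 6
```

move_arm(moves="0 0 -0.173 0.002 0.001 0.01 0.4;0 0 -0.173 0.002 0.001 0.01 0.4;0 0 -0.173 0.002 0.001 0.01 0.4;0 0 -0.173 0.002 0.001 0.01 0.4;0 0 -0.173 0.002 0.001 0.01 0.4;0 0 -0.173 0.002 0.001 0.01 0.4;0 0 -0.173 0.002 0.001 0.01 0.4")

```text
clock: 25.85
tcp_pos: [414.0, -329.6, 150.4]
ee_rot: [-3.142, 0.0, 1.614]
force: [0.5, -0.3, -3.1]
opening: 0.617
gripper_force: 65.0
```

```bash
python3 - <<'E'
from h import *
x,y=cut(-92);W=get("wrist");T=get("top");cv2.imwrite("pics/w4.png",W["img"])
for r in radios(T,150):print(r)
plan([(x,y,80,CA+90),(x,y,56,CA+90)])
E
```

```text
(array([ 414. , -305.1,   64.4,   53.5,  -88.6]), array([501., 276.]))
(array([629.6,  51.2, 103.2,  47.9,  -2.9]), array([332., 170.]))
(array([633.4, 144.3, 103.5,  48. ,  -2.3]), array([288., 167.]))
now [ 413.9 -329.6  150.4] [-180.      0.     92.52] t 25.9 op 0.614
-0.0 0.0 0.0001 -0.0092 -0.0084 0.1407 | leg 71
-0.0 0.0 0.0001 -0.0092 -0.0084 0.1887 | leg 24
```

View pics/w4.png

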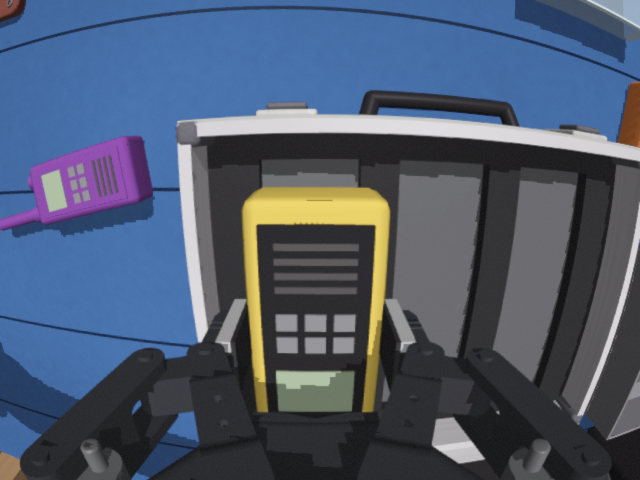

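The wrist view shows the radio gripped at (316,300) above the near cut-out, whose visible end is at (260–358,160). I'll check the cut-out's position from here.

```bash
python3 - <<'E'
from h import *
W=get("wrist")
w=cast(W,[(260,160),(358,160),(400,163),(487,167),(526,172),(583,177)],52);print(w.round(1))
w=cast(W,[(193,131),(612,158)],85);print("rim corners inner",w.round(1))
for dx in(-125,-59,-33,33,59,125):print(dx,np.round(cut(dx,103),1))
for k in blobs(W,(0,0,85),(180,30,140),1500,60000,0):print(rect(W,k,40),k.mean(0))
E
```

```text
[[ 373.8 -271.1]
 [ 437.7 -268.5]
 [ 465.9 -268.6]
 [ 529.9 -265.4]
 [ 563.5 -265.3]
 [ 621.3 -262.2]]
rim corners inner [[ 338.7 -252.1]
 [ 620.2 -243.6]]
-125 [ 374.1 -270.9]
-59 [ 440.1 -268. ]
-33 [ 466.  -266.8]
33 [ 532. -264.]
59 [ 558.  -262.8]
125 [ 623.9 -259.9]
[ 599.4 -366.7  192.5   58.8  -87.5] [534.25       270.91521739]
[ 501.1 -351.1  152.3   68.5  -87.6] [425.27272727 277.10410557]
[ 700.1 -393.6  296.7   48.5  -85.1] [604.45810056 291.39292365]
[ 329.9 -324.7  160.7   21.   -83.1] [201.50434783 217.13478261]
```

move_arm(moves="0 0 0 -0.011 -0.01 0.01 0.4;0 0 0 -0.011 -0.01 0.08 0.4;0 0 0 -0.011 -0.01 0.13 0.4;0 0 0 -0.011 -0.01 0.14 0.4;0 0 0 -0.011 -0.01 0.14 0.4;0 0 0 -0.011 -0.01 0.16 0.4;0 0 0 -0.011 -0.01 0.18 0.4;0 0 0 -0.011 -0.01 0.185 0.4;0 0 0 -0.011 -0.01 0.185 0.4;0 0 0 -0.011 -0.01 0.185 0.4")

```text
clock: 27.0
tcp_pos: [409.4, -335.4, 58.1]
ee_rot: [3.141, 0.0, 1.616]
force: [0.2, -0.1, -2.7]
opening: 0.611
gripper_force: 65.0
```

```bash
sed -i 's/^CX,CY,CA=.*/CX,CY,CA=502.7,-369.3,2.5/' h.py; python3 - <<'E'
from h import *
x,y=cut(-92);s=ctrl.state();print(s["force"],s["gripper_force"]);plan([(x,y,57.5,CA+90)])
E
```

```text
[ 0.19743185 -0.08782816 -2.72789441] 64.97625589370728
now [ 409.4 -335.4   58.1] [1.7999e+02 1.0000e-02 9.2600e+01] t 27.0 op 0.611
0.0001 0.0001 0.0006 0.0002 -0.0005 0.0012 | leg 1
```

move_arm(moves="0 0 0 0 0 0.0015 0.4;0 0 0 0 0 0.0015 0.85;0 0 0 0 0 0.0015 0.85;0 0 0 0 0 0.0015 0.85;0 0 0 0 0 -0.05 0.85;0 0 0 0 0 -0.15 0.85;0 0 0 0 0 -0.19 0.85;0 0 0 0 0 -0.19 0.85;0 0 0 0 0 -0.19 0.85")

```text
clock: 27.9
tcp_pos: [409.2, -335.5, 152.9]
ee_rot: [3.141, 0.001, 1.616]
force: [0.1, -0.7, -0.6]
opening: 0.854
gripper_force: 0.0
```

```bash
python3 - <<'E'
from h import *
T=get("top")
for r in radios(T,57):print(r)
plan([(655.5,49.6,150,-2.6)])
E
```

```text
(array([ 409.2, -328.7,   99.1,   53.2,  -88.6]), array([499., 282.]))
(array([655.8,  50.1, 111.7,  51.6,  -2.9]), array([332., 170.]))
(array([660. , 150.5, 111.9,  51.7,  -2.3]), array([288., 167.]))
now [ 408.7 -335.1  152.1] [-1.7995e+02 -3.0000e-02  9.2590e+01] t 27.9 op 0.854
-0.0003 0.0001 0.5289 0.7463 0.5278 0.0041 | leg 457
```

move_arm(moves="0 0 0.529 0.746 0.528 0 0.95;0 0 0.529 0.746 0.528 0 0.95;0 0 0.529 0.746 0.528 0 0.95;0 0 0.529 0.746 0.528 0 0.95;0 0 0.529 0.746 0.528 0 0.95;0 0 0.529 0.746 0.528 0 0.95;0 0 0.529 0.746 0.528 0 0.95;0 0 0.529 0.746 0.528 0 0.95;0 0 0.529 0.746 0.528 0 0.95;0 0 0.529 0.746 0.528 0 0.95")

```text
clock: 28.95
tcp_pos: [655.6, 49.7, 150.8]
ee_rot: [-3.141, 0.003, 0.24]
force: [1.4, -0.7, 0.2]
opening: 0.95
gripper_force: 0.0
```

```bash
python3 - <<'E'
from h import *
T=get("side")
for r in radios(T,57)[:3]:print(r)
plan([(655.5,49.6,110,-2.6)])
E
```

```text
(array([661.6, 148.3, 118.1,  75.5,  -2.3]), array([236., 256.]))
(array([657.5,  48. , 118.1,  78.9,  -2.7]), array([250., 222.]))
(array([969.9, -13.2, 252.8, 112.1, -89.9]), array([140., 184.]))
now [657.6  60.7 150.7] [-1.7967e+02 -2.0000e-02  1.3350e+01] t 29.0 op 0.946
-0.0019 0.0002 0.0886 -0.0092 0.0211 0.0812 | leg 42
```

move_arm(moves="0 0 0.088 0 0 0.03 0.95;0 0 0.088 0 0 0.06 0.95;0 0 0.088 0 0 0.06 0.95;0 0 0.088 0 0 0.06 0.95;0 0 0.088 0 0 0.06 0.95;0 0 0.088 0 0 0.06 0.95")

```text
clock: 29.6
tcp_pos: [655.9, 48.4, 123.6]
ee_rot: [-3.141, -0.001, -0.028]
force: [-0.5, -0.5, 0.2]
opening: 0.95
gripper_force: 0.0
```

```bash
python3 - <<'E'
from h import *
print(ctrl.state()["dq"].round(3))
plan([(656,49,55,-2.6)])
E
```

```text
[-0.002 -0.001  0.002  0.001 -0.001 -0.002 -0.009]
now [655.9  48.4 123.6] [-1.7999e+02 -6.0000e-02 -1.6000e+00] t 29.6 op 0.95
-0.0001 -0.0003 0.0056 -0.0 -0.0012 0.1371 | leg 69
```

move_arm(moves="0 0 0.005 0 -0.001 0.07 0.95;0 0 0.005 0 -0.001 0.12 0.95;0 0 0.005 0 -0.001 0.136 0.95;0 0 0.005 0 -0.001 0.136 0.95;0 0 0.005 0 -0.001 0.136 0.4;0 0 0.005 0 -0.001 0.136 0.4;0 0 0.005 0 -0.001 0.136 0.4;0 0 0.005 0 -0.001 0.136 0.4;0 0 0.005 0 -0.001 0.136 0.4")

```text
clock: 30.5
tcp_pos: [656.9, 49.3, 57.1]
ee_rot: [-3.141, -0.003, -0.045]
force: [-2.1, -0.4, 5.9]
opening: 0.615
gripper_force: 65.0
```

```bash
python3 - <<'E'
from h import *
s=ctrl.state()["tcp_pos"]
x,y=cut(0);print(x,y)
plan([(s[0],s[1],155,SA),(x,y,155,CA+90)])
E
```

```text
501.0424632801172 -331.33616757988943
now [656.9  49.3  57.1] [-179.98   -0.18   -2.58] t 30.5 op 0.615
-0.0001 -0.001 -0.0015 0.0006 -0.0001 -0.1959 | leg 98
0.0008 -0.0009 -0.5282 -0.2766 0.7744 -0.1971 | leg 411
```

move_arm(moves="0 0 0 0 0 -0.1 0.4;0 0 0 0 0 -0.19 0.4;0 0 -0.528 -0.277 0.774 -0.2 0.4;0 0 -0.528 -0.277 0.774 -0.2 0.4;0 0 -0.528 -0.277 0.774 -0.2 0.4;0 0 -0.528 -0.277 0.774 -0.2 0.4;0 0 -0.528 -0.277 0.774 -0.2 0.4;0 0 -0.528 -0.277 0.774 -0.2 0.4;0 0 -0.528 -0.277 0.774 -0.2 0.4;0 0 -0.528 -0.277 0.774 -0.2 0.4")

```text
clock: 31.5
tcp_pos: [511.0, -304.1, 155.2]
ee_rot: [3.141, 0.0, 1.101]
force: [1.1, -0.9, -2.7]
opening: 0.615
gripper_force: 65.1
```

move_arm(moves="0 0 0 0 0 0 0.4;0 0 0 0 0 0 0.4;0 0 0 0 0 0 0.4")

```text
clock: 31.8
tcp_pos: [512.4, -301.4, 154.8]
ee_rot: [3.141, -0.001, 1.095]
force: [0.3, -0.0, -3.4]
opening: 0.612
gripper_force: 65.1
```

```bash
python3 - <<'E'
from h import *
T=get("top")
for r in radios(T,57):print(r)
x,y=cut(0);s=ctrl.state();print(s["gripper_force"])
plan([(x,y,150,CA+90)])
E
```

```text
(array([ 408.3, -335.4,  112.4,   55.4,  -88.6]), array([501., 282.]))
(array([ 545.7, -302.5,   64.4,   55.6,  -26. ]), array([486., 220.]))
(array([660. , 150.5, 111.9,  51.7,  -2.3]), array([288., 167.]))
65.09757041931152
now [ 512.7 -301.   154.8] [ 1.7998e+02 -3.0000e-02  6.2780e+01] t 31.9 op 0.614
0.0001 -0.0002 -0.1651 -0.0646 0.0071 0.0095 | leg 33
```

move_arm(moves="0 0 -0.165 -0.065 0.007 0.01 0.4;0 0 -0.165 -0.065 0.007 0.01 0.4;0 0 -0.165 -0.065 0.007 0.01 0.4;0 0 -0.165 -0.065 0.007 0.01 0.4;0 0 -0.165 -0.065 0.007 0.01 0.4;0 0 -0.165 -0.065 0.007 0.01 0.4;0 0 -0.165 -0.065 0.007 0.01 0.4;0 0 -0.165 -0.065 0.007 0.01 0.4")

```text
clock: 32.65
tcp_pos: [500.3, -332.7, 149.5]
ee_rot: [-3.142, 0.0, 1.612]
force: [-0.4, -0.0, -2.3]
opening: 0.616
gripper_force: 65.1
```

```bash
python3 - <<'E'
from h import *
x,y=cut(0);s=ctrl.state();print(s["gripper_force"],s["dq"].round(3))
plan([(x,y,80,CA+90),(x,y,57.5,CA+90)])
E
```

```text
65.07333040237427 [ 0.006  0.001  0.     0.001 -0.    -0.002  0.008]
now [ 500.3 -332.7  149.5] [-180.      0.     92.37] t 32.6 op 0.616
-0.0 0.0 -0.0007 0.0027 0.0017 0.139 | leg 70
-0.0 0.0 -0.0007 0.0027 0.0017 0.184 | leg 22
```

move_arm(moves="0 0 0 0.003 0.002 0.08 0.4;0 0 0 0.003 0.002 0.13 0.4;0 0 0 0.003 0.002 0.14 0.4;0 0 0 0.003 0.002 0.16 0.4;0 0 0 0.003 0.002 0.18 0.4;0 0 0 0.003 0.002 0.183 0.4;0 0 0 0.003 0.002 0.183 0.4;0 0 0 0.003 0.002 0.183 0.4")

```text
clock: 33.45
tcp_pos: [501.4, -331.8, 58.7]
ee_rot: [3.141, 0.001, 1.613]
force: [0.6, 0.5, -2.7]
opening: 0.619
gripper_force: 65.0
```

```bash
python3 - <<'E'
from h import *
x,y=cut(0);s=ctrl.state();print(s["force"],s["gripper_force"]);plan([(x,y,57.5,CA+90)])
E
```

```text
[ 0.62005756  0.4639519  -2.70203514] 65.02940654754639
now [ 501.4 -331.8   58.7] [1.7995e+02 4.0000e-02 9.2400e+01] t 33.5 op 0.619
0.0003 0.0002 -0.0005 0.0009 -0.0008 0.0024 | leg 1
```

move_arm(moves="0 0 0 0 0 0.0025 0.4;0 0 0 0 0 0.0025 0.8;0 0 0 0 0 0.0025 0.8;0 0 0 0 0 0.0025 0.8;0 0 0 0 0 -0.05 0.8;0 0 0 0 0 -0.15 0.8;0 0 0 0 0 -0.19 0.8;0 0 0 0 0 -0.19 0.8;0 0 0 0 0 -0.19 0.8")

```text
clock: 34.35
tcp_pos: [501.0, -331.7, 153.1]
ee_rot: [3.141, 0.001, 1.613]
force: [0.2, -0.2, -0.8]
opening: 0.803
gripper_force: 0.0
```

```bash
python3 - <<'E'
from h import *
T=get("top")
for r in radios(T,57):print(r)
plan([(660,150,150,-2.6)])
E
```

```text
(array([ 409.1, -337.9,  117.5,   55. ,  -87.2]), array([505., 282.]))
(array([ 501. , -325.5,  101.7,   54.4,  -88.6]), array([494., 240.]))
(array([659.9, 150.5, 111.9,  51.9,  -2.1]), array([288., 167.]))
now [ 500.5 -331.4  152.1] [-1.7994e+02 -3.0000e-02  9.2400e+01] t 34.4 op 0.8
-0.0004 0.0002 0.5278 0.9485 0.3591 0.0043 | leg 507
```

move_arm(moves="0 0 0.528 0.948 0.359 0 0.95;0 0 0.528 0.948 0.359 0 0.95;0 0 0.528 0.948 0.359 0 0.95;0 0 0.528 0.948 0.359 0 0.95;0 0 0.528 0.948 0.359 0 0.95;0 0 0.528 0.948 0.359 0 0.95;0 0 0.528 0.948 0.359 0 0.95;0 0 0.528 0.948 0.359 0 0.95;0 0 0.528 0.948 0.359 0 0.95;0 0 0.528 0.948 0.359 0 0.95")

```text
clock: 35.4
tcp_pos: [649.9, 119.6, 151.1]
ee_rot: [3.141, 0.003, 0.184]
force: [0.8, -0.2, 0.3]
opening: 0.951
gripper_force: 0.0
```

move_arm(moves="0 0 0 0 0 0 0.95;0 0 0 0 0 0 0.95")

```text
clock: 35.6
tcp_pos: [649.2, 120.4, 150.9]
ee_rot: [-3.141, 0.003, 0.195]
force: [-0.6, -1.1, 0.0]
opening: 0.951
gripper_force: 0.0
```

```bash
python3 - <<'E'
from h import *
T=get("side")
for r in radios(T,57)[:4]:print(r)
T=get("top")
for r in radios(T,57)[:4]:print(r)
plan([(660,150,110,-2.6)])
E
```

```text
(array([661.6, 148.3, 118.2,  75.5,  -2.5]), array([236., 256.]))
(array([969.9, -13.2, 252.8, 112.1, -89.9]), array([140., 183.]))
(array([ 410.9, -355.4,  124.8,   56. ,  -87.4]), array([382., 134.]))
(array([ 504.2, -350.7,  124.2,   58.4,  -87.4]), array([347., 131.]))
(array([ 409.4, -338. ,  117. ,   53.2,  -88.6]), array([505., 282.]))
(array([ 501.2, -333.9,  117. ,   54.4,  -88.6]), array([501., 241.]))
now [649.7 116.8 151.5] [1.7996e+02 1.3000e-01 1.0920e+01] t 35.7 op 0.947
0.0003 0.0007 0.0751 0.0329 -0.0613 0.083 | leg 54
```

move_arm(moves="0 0 0.075 0.032 -0.057 0 0.95;0 0 0.075 0.032 -0.057 0 0.95;0 0 0.075 0.032 -0.057 0.06 0.95;0 0 0.075 0.032 -0.057 0.06 0.95;0 0 0.075 0.032 -0.057 0.06 0.95;0 0 0.075 0.032 -0.057 0.06 0.95;0 0 0.075 0.032 -0.057 0.06 0.95")

```text
clock: 36.4
tcp_pos: [661.2, 149.0, 124.3]
ee_rot: [-3.141, -0.002, -0.045]
force: [-0.7, 0.6, -0.3]
opening: 0.95
gripper_force: 0.0
```

```bash
python3 - <<'E'
from h import *
plan([(660.5,149.5,55.5,-2.4)])
E
```

```text
now [661.2 149.  124.3] [-1.7998e+02 -9.0000e-02 -2.6000e+00] t 36.4 op 0.95
-0.0001 -0.0005 -0.0011 -0.0016 -0.001 0.1375 | leg 69
```

move_arm(moves="0 0 0 -0.001 -0.001 0.07 0.95;0 0 0 -0.001 -0.001 0.12 0.95;0 0 0 -0.001 -0.001 0.136 0.95;0 0 0 -0.001 -0.001 0.136 0.95;0 0 0 -0.001 -0.001 0.136 0.4;0 0 0 -0.001 -0.001 0.136 0.4;0 0 0 -0.001 -0.001 0.136 0.4;0 0 0 -0.001 -0.001 0.136 0.4;0 0 0 -0.001 -0.001 0.136 0.4")

```text
clock: 37.3
tcp_pos: [661.3, 150.3, 57.2]
ee_rot: [-3.141, -0.003, -0.045]
force: [-0.5, -0.1, 6.7]
opening: 0.611
gripper_force: 65.0
```

```bash
python3 - <<'E'
from h import *
s=ctrl.state()["tcp_pos"]
x,y=cut(92);print(x,y)
plan([(s[0],s[1],155,SA),(x,y,155,CA+90)])
E
```

```text
592.9548996656482 -327.32318394227855
now [661.3 150.3  57.2] [-179.95   -0.18   -2.57] t 37.3 op 0.611
-0.0003 -0.001 -0.0015 0.0006 -0.0002 -0.1956 | leg 98
0.0006 -0.001 -0.5282 -0.0932 0.9602 -0.1967 | leg 482
```

move_arm(moves="0 0 0 0 0 -0.1 0.4;0 0 0 0 0 -0.19 0.4;0 0 -0.528 -0.093 0.96 -0.2 0.4;0 0 -0.528 -0.093 0.96 -0.2 0.4;0 0 -0.528 -0.093 0.96 -0.2 0.4;0 0 -0.528 -0.093 0.96 -0.2 0.4;0 0 -0.528 -0.093 0.96 -0.2 0.4;0 0 -0.528 -0.093 0.96 -0.2 0.4;0 0 -0.528 -0.093 0.96 -0.2 0.4;0 0 -0.528 -0.093 0.96 -0.2 0.4")

```text
clock: 38.3
tcp_pos: [604.4, -240.7, 154.9]
ee_rot: [3.141, 0.0, 1.139]
force: [1.4, -0.4, -2.5]
opening: 0.618
gripper_force: 64.8
```

move_arm(moves="0 0 0 0 0 0 0.4;0 0 0 0 0 0 0.4;0 0 0 0 0 0 0.4")

```text
clock: 38.6
tcp_pos: [605.3, -237.3, 154.4]
ee_rot: [3.141, -0.001, 1.133]
force: [0.2, 0.7, -2.8]
opening: 0.616
gripper_force: 64.8
```

```bash
python3 - <<'E'
from h import *
x,y=cut(92);s=ctrl.state();print(s["gripper_force"])
plan([(x,y,150,CA+90)])
E
```

```text
64.84501004219055
now [ 605.3 -237.3  154.4] [ 1.7999e+02 -5.0000e-02  6.4930e+01] t 38.6 op 0.616
0.0001 -0.0003 -0.1532 -0.1735 0.054 0.0087 | leg 91
```

move_arm(moves="0 0 -0.153 -0.173 0.054 0.009 0.4;0 0 -0.153 -0.173 0.054 0.009 0.4;0 0 -0.153 -0.173 0.054 0.009 0.4;0 0 -0.153 -0.173 0.054 0.009 0.4;0 0 -0.153 -0.173 0.054 0.009 0.4;0 0 -0.153 -0.173 0.054 0.009 0.4;0 0 -0.153 -0.173 0.054 0.009 0.4;0 0 -0.153 -0.173 0.054 0.009 0.4")

```text
clock: 39.4
tcp_pos: [593.0, -327.7, 149.7]
ee_rot: [3.141, 0.0, 1.614]
force: [-0.9, -0.7, -2.1]
opening: 0.615
gripper_force: 64.8
```

```bash
python3 - <<'E'
from h import *
x,y=cut(92);s=ctrl.state();print(s["gripper_force"],s["dq"].round(3))
T=get("side")
for r in radios(T,57):print(r)
plan([(x,y,57.5,CA+90)])
E
```

```text
64.83401656150818 [ 0.007  0.003  0.001 -0.002  0.004  0.002  0.008]
(array([970. , -12.7, 251.7, 112.1, -89.9]), array([140., 184.]))
(array([ 410.9, -356.1,  123.6,   56. ,  -87.3]), array([382., 134.]))
(array([ 504.5, -351.7,  123.3,   58.3,  -87.1]), array([347., 130.]))
(array([ 625.5, -479. ,  180. ,   67.6,  -85.3]), array([311., 100.]))
now [ 592.9 -328.   149.7] [1.800e+02 1.000e-02 9.245e+01] t 39.5 op 0.613
0.0 0.0 -0.0003 0.0015 0.0002 0.1843 | leg 92
```

move_arm(moves="0 0 0 0.001 0 0.08 0.4;0 0 0 0.001 0 0.13 0.4;0 0 0 0.001 0 0.14 0.4;0 0 0 0.001 0 0.16 0.4;0 0 0 0.001 0 0.18 0.4;0 0 0 0.001 0 0.184 0.4;0 0 0 0.001 0 0.184 0.4;0 0 0 0.001 0 0.184 0.4")

```text
clock: 40.25
tcp_pos: [593.1, -328.3, 58.3]
ee_rot: [3.141, 0.001, 1.614]
force: [-0.4, 0.2, -1.4]
opening: 0.612
gripper_force: 64.9
```

```bash
python3 - <<'E'
from h import *
x,y=cut(92);s=ctrl.state();print(s["force"],s["gripper_force"]);plan([(x,y,57.5,CA+90)])
E
```

```text
[-0.37547416  0.20846627 -1.38234017] 64.91493344306946
now [ 593.1 -328.3   58.3] [1.7994e+02 3.0000e-02 9.2450e+01] t 40.2 op 0.612
0.0003 0.0002 -0.0003 0.002 -0.0002 0.0016 | leg 1
```

move_arm(moves="0 0 0 0 0 0.0015 0.4;0 0 0 0 0 0.0015 0.8;0 0 0 0 0 0.0015 0.8;0 0 0 0 0 0.0015 0.8;0 0 0 0 0 -0.05 0.8;0 0 0 0 0 -0.15 0.8;0 0 0 0.1 0 -0.25 0.8;0 0 0 0.5 0 -0.25 0.8;0 0 0 0.5 0 -0.25 0.8;0 0 0 0.5 0 -0.25 0.8")

```text
clock: 41.25
tcp_pos: [584.6, -141.5, 178.9]
ee_rot: [3.14, 0.001, 1.613]
force: [0.2, -0.6, -0.1]
opening: 0.802
gripper_force: 0.0
```

move_arm(moves="0 0 0 0.3 0 0 0.8;0 0 0 0.3 0 0 0.8;0 0 0 0.3 0 0 0.8;0 0 0 0.3 0 0 0.8;0 0 0 0.3 0 0 0.8")

```text
clock: 41.75
tcp_pos: [578.3, 8.1, 178.5]
ee_rot: [3.141, 0.0, 1.617]
force: [0.4, -0.6, -0.0]
opening: 0.8
gripper_force: 0.0
```

```bash
python3 - <<'E'
from h import *
T=get("top");S=get("side")
for c in(T,S):
  for r in radios(c,57):print(c["name"],*r)
  for k in blobs(c,(45,120,60),(75,255,255),20):print(c["name"],k.mean(0))
print([np.round(cut(d),1) for d in(-92,0,92)])
# heights: screens in both views
for c in(T,S): print([k.mean(0).round(1).tolist() for k in blobs(c,(30,20,110),(75,110,255),15,400,0)])
o=np.zeros((600,800,3),np.uint8)
o[:600,:420]=cv2.resize(T["img"],None,fx=1,fy=1)[140:340,440:580].repeat(3,0).repeat(3,1)
o[:400,425:800]=cv2.resize(S["img"][80:180,280:430],(375,250))[:,:,:].repeat(1,0) if 0 else cv2.resize(S["img"][75:182,280:420],(375,400))
cv2.imwrite("pics/fin.png",o)
E
```

```text
top [ 409.  -337.8  117.1   54.7  -87.1] [504. 282.]
top [ 501.2 -333.9  117.    54.4  -88.6] [502. 241.]
top [ 593.8 -329.9  117.5   60.   -87.2] [499. 201.]
top [221.725 204.075]
side [969.9 -13.2 252.8 112.1 -89.9] [140. 184.]
side [ 777.8 -181.2  137.1   71.9  -12.6] [229. 158.]
side [ 410.5 -355.7  122.2   55.6  -87.8] [383. 134.]
side [ 503.5 -350.8  124.2   57.   -87.4] [348. 131.]
side [256.96 320.02]
[array([ 409.1, -335.3]), array([ 501. , -331.3]), array([ 593. , -327.3])]
[[518.5, 281.5], [515.3, 239.7], [512.7, 199.1], [439.2, 139.0]]
[[463.3, 165.0], [246.3, 156.9], [383.2, 125.7], [348.7, 122.3], [315.0, 118.5]]
```

View pics/fin.png

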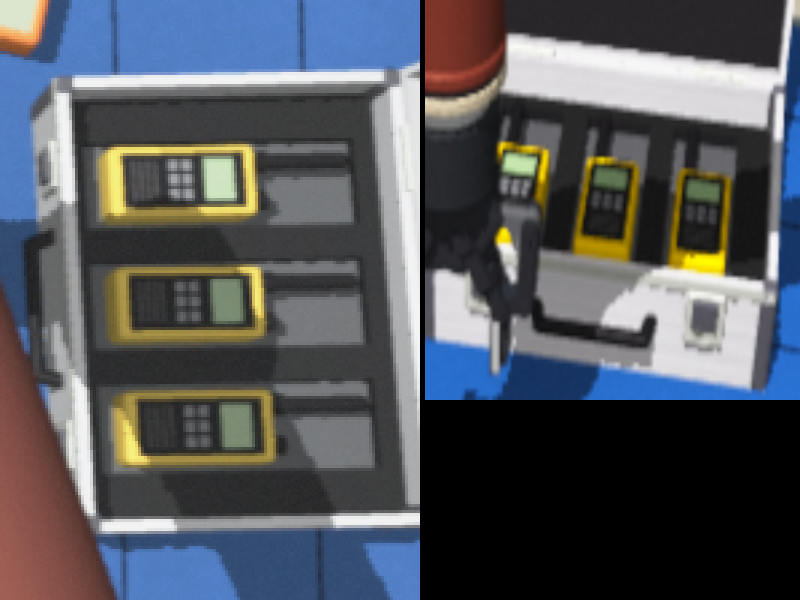

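All three lie face up in their own cut-outs, the button is up, and the robot is clear. I'll triangulate the face height once more, then hand in.

```bash
python3 - <<'E'
from h import *
T=get("top");S=get("side")
ok=1
for a,b in[((518.5,281.5),(383.2,125.7)),((515.3,239.7),(348.7,122.3)),((512.7,199.1),(315,118.5))]:
    p,e=tri(T,a,S,b);print(p.round(1),round(e,1)); ok&=65<p[2]<82
if ok: print(ctrl.sign_off())
E
```

```text
[ 410.5 -362.4   76.5] 1.9
[ 502.5 -357.9   76.2] 1.4
[ 593.6 -354.4   76.9] 1.0
the job is handed in; nothing more can be done
None
```

The job is handed in: all three yellow handhelds went onto the stand, the base set was switched on, one call was keyed for over a second, the base set was switched off, and each handheld now lies face up in its own cut-out.

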